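# Turn round the audiobook players at the charging station

## Task

Raise the cover of the charging station gently onto its stop, move the charged players from its bays into the wooden issue tray, flat and face up, and lay every returned player from the table flat and face up in a bay of its own. Then let the cover down gently until it is fully closed, and after that press the green start button and let it go. Leave the tape roll and the stapler where they stand.

Things in the scene. Friction and masses are not known exactly. Their poses are not given: they have to be found in the camera images.
- station: charging station for players, fixed: white base 200 (x) x 172 (y) x 26 mm with four equal bays in its top under one hinged cover; grey control pod 20 mm high in front (station x -148 to -100, y 40 to 86 mm). Origin: centre of the underside; -x is the front with the cover's handle (it faces about +y in the room), +x the hinge side, z up
- bay_0 (a point): centre of the floor of bay 0, at station x -48, y -43 mm, 18 mm above the table; axes as the station. Bay: recess 8 mm deep, 91 mm along station x by 59 mm along y, mouth bevelled 2 mm; a player lies in it flat, either way round, 14 mm proud. Players in bays have 32 mm between them along y, 10 mm along x
- bay_1 (a point): centre of the floor of bay 1, at station x -48, y +43 mm, 18 mm above the table; axes as the station. Bay: recess 8 mm deep, 91 mm along station x by 59 mm along y, mouth bevelled 2 mm; a player lies in it flat, either way round, 14 mm proud. Players in bays have 32 mm between them along y, 10 mm along x
- bay_2 (a point): centre of the floor of bay 2, at station x +48, y -43 mm, 18 mm above the table; axes as the station. Bay: recess 8 mm deep, 91 mm along station x by 59 mm along y, mouth bevelled 2 mm; a player lies in it flat, either way round, 14 mm proud. Players in bays have 32 mm between them along y, 10 mm along x
- bay_3 (a point): centre of the floor of bay 3, at station x +48, y +43 mm, 18 mm above the table; axes as the station. Bay: recess 8 mm deep, 91 mm along station x by 59 mm along y, mouth bevelled 2 mm; a player lies in it flat, either way round, 14 mm proud. Players in bays have 32 mm between them along y, 10 mm along x
- cover (a joint): angle of the cover (rad): 0 closed, rim on the base; 1.60 raised on its stop, just past upright. The friction hinge holds the cover wherever it is left; about 3 N at the handle moves it up, about 1 N down
- cover_handle (a point): middle of the cover's handle: black bar 12 mm thick, 80 mm long, parallel to the hinge (station y), on two end stems 45 mm in front of the cover's front wall; 38 mm above the table when closed, nothing beneath it. It turns about the hinge at a radius of 249 mm. The cover: white hood 24 mm deep with an amber window, 0.28 kg
- cover_hinge (a point): point on the hinge axis straight behind the handle, 26 mm above the table, on station's x = +0.104; the axis runs along station y
- start (a joint): travel of the start button (m): 0 out, 0.006 fully pressed; spring return, 5 N for full travel
- start_top (a point): centre of the top of the green start button, 26 mm in diameter in a black ring of 42 mm, pressed straight down; it lies on the control pod, 24 mm in front of the cover's front wall
- charged_1: charged audiobook player, flat plastic case 86 x 54 x 22 mm, 0.11 kg, picture, display and round keypad on its face. Origin: centre of the underside; x along the 86 mm length, y across the 54 mm width, z out of its face. None if absent in this run. At the start it lies in one of the bays under the closed cover
- charged_2: charged audiobook player, flat plastic case 86 x 54 x 22 mm, 0.11 kg, picture, display and round keypad on its face. Origin: centre of the underside; x along the 86 mm length, y across the 54 mm width, z out of its face. None if absent in this run. At the start it lies in one of the bays under the closed cover
- charged_3: charged audiobook player, flat plastic case 86 x 54 x 22 mm, 0.11 kg, picture, display and round keypad on its face. Origin: centre of the underside; x along the 86 mm length, y across the 54 mm width, z out of its face. None if absent in this run. At the start it lies in one of the bays under the closed cover
- returned_1: returned audiobook player, flat plastic case 86 x 54 x 22 mm, 0.11 kg, picture, display and round keypad on its face. Origin: centre of the underside; x along the 86 mm length, y across the 54 mm width, z out of its face. None if absent in this run. At the start it lies face up on the table between station and tray
- returned_2: returned audiobook player, flat plastic case 86 x 54 x 22 mm, 0.11 kg, picture, display and round keypad on its face. Origin: centre of the underside; x along the 86 mm length, y across the 54 mm width, z out of its face. None if absent in this run. At the start it lies face up on the table between station and tray
- returned_3: returned audiobook player, flat plastic case 86 x 54 x 22 mm, 0.11 kg, picture, display and round keypad on its face. Origin: centre of the underside; x along the 86 mm length, y across the 54 mm width, z out of its face. None if absent in this run. At the start it lies face up on the table between station and tray
- tray: issue tray, loose, about 0.4 kg: light wood with grey felt, 130 (x) x 200 (y) x 14 mm high outside, walls and floor 4 mm. Origin: centre of the underside. Takes two players side by side, lengths along tray x
- tape_roll: bystander: roll of beige tape lying flat, 104 mm across, 25 mm high; origin at the centre of its underside
- stapler: bystander: red and black stapler, 36 x 150 x 52 mm; origin at the centre of its underside

How it is judged:
By the outcome, as a careful person would: the job done as asked, in the order asked, and still so for the second after the job is handed in, with the robot touching nothing.
Of charged_1, charged_2, charged_3 only 1 to 2 are there at a start; the rules pass over those that are not, and their reading is None.
Of returned_1, returned_2, returned_3 only 2 to 3 are there at a start; the rules pass over those that are not, and their reading is None.
At some moment in a run one of tray may be knocked a few centimetres aside while the robot is not near it.
Once in a run the grip may slacken for a moment while it holds something.
It also fails if it takes over 210 s, if anything falls off the work surface, if the arm or the gripper's body presses on something with over 40 N, if the wrist force passes 120 N, or if a joint passes its speed limit or range.

## Robot

A 6-joint arm with a two-finger parallel gripper is mounted at the origin on the work surface; the furniture and walls round the work are solid. World frame = base frame: x ahead of the robot, y to its left, z up, the work surface at z = 0. Lengths are in mm, angles in rad, forces in N, time in s.
With the tool pointing down it reaches from about 350 to 775 mm from the base axis. Payload 7.3 kg.
Tool frame: the origin (TCP) lies midway between the tips of the shut fingers; the grasp point (between the pads) lies 19 mm behind it; z points along the fingers, y is the direction in which the jaws open and shut (so a half turn about z gives the same grasp; the last joint's range is limited). The gripper opens to 92 mm and grips with 3 to 60 N. Pads are 19 mm wide; open, the fingers measure 130 mm over their backs; the gripper's body (75 mm by 190 mm) begins 47 mm behind the grasp point.
Start: joints at [-0.146, 0.342, 1.524, -0, 1.275, -0.146], TCP at [525.019, 0.019, 226.741] pointing down, gripper open.
Joint ranges: [-2.53, 2.53], [-0.77, 2.02], [0.04, 2.7], [-1, 4.14], [0.28, 2.66], [-3.11, 3.11]. Speed limits (rad/s): [2.57, 2.57, 3.14, 3.14, 3.14, 3.14].

## Interface

Orientations are given as [roll, pitch, yaw] about the fixed x, y, z axes, in that order (R = Rz(yaw) Ry(pitch) Rx(roll)).
In Python, from plant import sensors, imaging, ticket gives the robot as it stands. The module is installed in compiled form; this text tells all that it offers.
- The arm moves only by the tool arm_command, never from a script. Its argument "increments" is one flat list of numbers, 5 for each row, row after row: the closure, from 0 (fully open) to 1 (shut), then the shift along the tool's x, y, z in mm, then the turn about the tool's z in degrees. In form: [hand, dx, dy, dz, spin, hand, dx, dy, dz, spin, ...]. A call has 1 to 20 rows; each row is the pose to reach, as a shift and turn from the pose commanded when the call began, along the tool's axes at that moment; what a row does not reach only later rows make up. A row lasts 1/8 s, in which the tool goes at most 62.5 mm and 10.7 degrees, less where a joint would pass 70% of its speed; a pose out of reach is approached as far as the arm can. A call with a gripper value outside its range is refused whole. The fingers move at their own pace and stop on an object; the grip force is fixed at half the most. Time passes only in rows, so rows that repeat a pose let the fingers close. It gives the time, the measured TCP pose, the force and the opening at its end, in the units of the state.
- sensors.get_obs(): the state, without advancing time (a new reading comes with each control period).
- imaging.capture(name): name is "scene" or "side" or "wrist"; returns the picture (420x560x3 uint8, blue, green, red); there is no depth.
- imaging.calibration(name): a dict with "fx", "fy", "cx", "cy" (pixels), "D" ([k1, k2, p1, p2, k3] as OpenCV has them; the pictures are not rectified), "world_to_cam" (4x4, takes a point from world to camera coordinates); the wrist camera has in their place "hand_eye" (4x4, takes a point from camera to tool coordinates, whose origin is the TCP and whose axes are the flange's). Camera axes: x right, y down, z forward; pixel columns grow to the right and rows downward; lengths in mm; the calibration is good to about 2 mm. A picture is of the moment at which its call begins: read the wrist's pose just before it. calibration takes no time and is no camera call.
- ticket.close_job(): hands the job in, once; it reports no verdict.
The state is a dict: "time": time; "joint_positions": joint angles; "dq": joint speeds; "tau": joint torques, N m; "tool_pos": TCP position; "tcp_rot": TCP orientation; "contact_force": force on the tool from outside, world axes, zero at the start; "moment": the same for the moment, N m; "grip_width": finger opening in mm.
Only numpy, scipy, OpenCV 4.12 (cv2) and the standard library are available. Lean on these libraries where they do the work, as an engineer would, in place of code of your own. Each camera call takes 0.05 s, during which the arm holds its last target. There are 200 camera calls.

## Working session

There is one attempt and no reset: what is moved stays moved. The work goes in short steps, Python scripts to look and compute and a tool call to move; the robot and the scene stay as the last step left them, time stands still between calls to the robot, and variables do not carry over. Pictures are saved under pics/ and viewed, about 12 in all and at most 16, crops included, and the job is handed in when it is done.

Besides the shell and the picture viewer there is one more tool, called after "Request:" as name(argument=value, ...) on one line, values as JSON. arm_command: Moves the arm, as the interface text tells. Its arguments: {"type":"object","properties":{"increments":{"type":"array","items":{"type":"number"}}},"required":["increments"]}

```bash
mkdir -p pics
python3 - <<'E'
from plant import sensors, imaging
import cv2,numpy as np
print(sensors.get_obs())
for n in("scene","side","wrist"):
    cv2.imwrite(f"pics/{n}0.png",imaging.capture(n)); print(n,imaging.calibration(n))
E
```

```text
{'time': 0.0, 'joint_positions': array([-1.46011253e-01,  3.42742537e-01,  1.52502870e+00,  1.55034394e-06,
        1.27540422e+00, -1.45992674e-01]), 'dq': array([ 0.00116334,  0.00187721, -0.00063089, -0.00042451,  0.00033787,
       -0.00029905]), 'tau': array([ 7.61924657e-04, -4.31245601e+01, -2.44219762e+01,  7.17750052e-02,
        5.59406646e-02, -1.04314388e-04]), 'tool_pos': array([5.24585338e+02, 7.78069950e-02, 2.26030611e+02]), 'tcp_rot': array([-3.14002691e+00, -2.31724073e-04,  1.57077711e+00]), 'contact_force': array([-0.46073332,  0.16310295, -0.01827142]), 'moment': array([ 0.02824084, -0.04565287,  0.01193604]), 'grip_width': 91.8338675855835}
scene {'fx': 426.7412251910166, 'fy': 426.7412251910166, 'cx': 275.475197953789, 'cy': 207.33654477954192, 'D': array([-0.08751805,  0.        ,  0.        ,  0.        ,  0.        ]), 'world_to_cam': array([[ 8.43969062e-01, -5.36010327e-01, -2.02275051e-02,
        -3.19216227e+02],
       [-3.32284099e-01, -4.92847131e-01, -8.04169748e-01,
         1.48983769e+02],
       [ 4.21074221e-01,  6.85415666e-01, -5.94055439e-01
[... 502 characters left out ...]
361332e-01, -6.94063248e-01, -6.47165696e-01,
         1.25602603e+03],
       [ 0.00000000e+00,  0.00000000e+00,  0.00000000e+00,
         1.00000000e+00]])}
wrist {'fx': 361.5413986178153, 'fy': 361.5413986178153, 'cx': 279.25763630706996, 'cy': 206.48867081164695, 'D': array([-0.08860356,  0.        ,  0.        ,  0.        ,  0.        ]), 'hand_eye': array([[ 6.38831434e-04, -9.62246137e-01, -2.72180022e-01,
         7.23638454e+01],
       [ 9.99999712e-01,  5.02986617e-04,  5.68867321e-04,
         1.82027135e+00],
       [-4.10487474e-04, -2.72180307e-01,  9.62246181e-01,
        -1.58183806e+02],
       [ 0.00000000e+00,  0.00000000e+00,  0.00000000e+00,
         1.00000000e+00]])}
```

View pics/scene0.png

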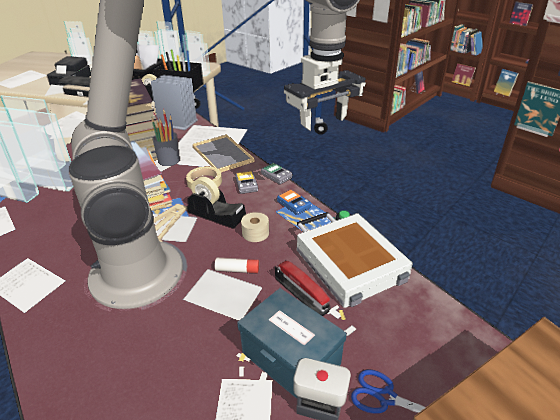

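View pics/side0.png

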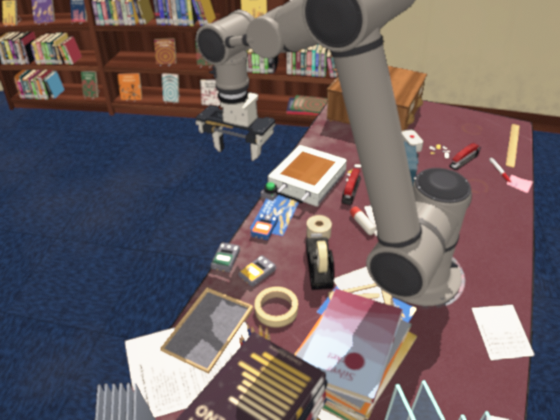

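The scene and side views show the white station at scene (355,258) and side (310,175). The tray is at scene (222,152). There are three players, at scene (246,182), (277,173) and (291,200). The tape ring is at scene (203,178) and the stapler at scene (302,287).

```bash
cat > h.py <<'E'
from plant import sensors, imaging
import cv2,numpy as np
from scipy.spatial.transform import Rotation as Ro
def cam(n,obs=None):
    c=imaging.calibration(n)
    K=np.array([[c["fx"],0,c["cx"]],[0,c["fy"],c["cy"]],[0,0,1.]])
    if n=="wrist":
        o=obs or sensors.get_obs()
        T=np.eye(4);T[:3,:3]=Ro.from_euler("xyz",o["tcp_rot"]).as_matrix();T[:3,3]=o["tool_pos"]
        M=np.linalg.inv(T@c["hand_eye"])
    else: M=c["world_to_cam"]
    return K,c["D"],M
def ray(C,pts):
    K,D,M=C
    u=cv2.undistortPoints(np.float64(pts).reshape(-1,1,2),K,D)[:,0]
    R=M[:3,:3]; return -R.T@M[:3,3], np.c_[u,np.ones(len(u))]@R
def onz(C,pts,z):
    o,d=ray(C,pts); return o+d*((z-o[2])/d[:,2])[:,None]
def proj(C,P):
    K,D,M=C
    return cv2.projectPoints(np.float64(P).reshape(-1,1,3),cv2.Rodrigues(M[:3,:3])[0],M[:3,3],K,D)[0][:,0]
def shot(n,name):
    o=sensors.get_obs(); im=imaging.capture(n); cv2.imwrite(f"pics/{name}.png",im); return im,cam(n,o)
E
python3 - <<'E'
from h import *
S=cam("scene");D=cam("side");np.set_printoptions(precision=0,suppress=True)
print("players",onz(S,[[246,181],[277,172],[291,199]],22)[:,:2].tolist())
print("players side",onz(D,[[257,269],[225,255],[264,224]],22)[:,:2].tolist())
print("tray",onz(S,[[222,152]],7),onz(D,[[207,327]],7))
print("station top",onz(S,[[296,235],[359,213],[411,262],[354,295]],50))
print("station side",onz(D,[[291,148],[347,160],[317,197],[270,180]],50))
print("button",onz(S,[[343,214]],25),onz(D,[[270,187]],25))
print("tape",onz(S,[[203,178]],12))
E
```

```text
players [[381.68186408152366, 162.53185934493513], [481.64880865064185, 153.59464682587748], [438.5735456143253, 16.22771160074501]]
players side [[386.44315057091353, 175.2111196971058], [486.229857090147, 166.05473442890968], [447.33405417419414, 14.891006969743671]]
tray [[413. 381.   7.]] [[415. 376.   7.]]
station top [[ 346. -142.   50.]
 [ 522. -159.   50.]
 [ 499. -353.   50.]
 [ 336. -356.   50.]]
station side [[ 521. -330.   50.]
 [ 328. -341.   50.]
 [ 345. -126.   50.]
 [ 506. -143.   50.]]
button [[ 509. -116.   25.]] [[ 505. -141.   25.]]
tape [[291. 263.  12.]]
```

View pics/wrist0.png

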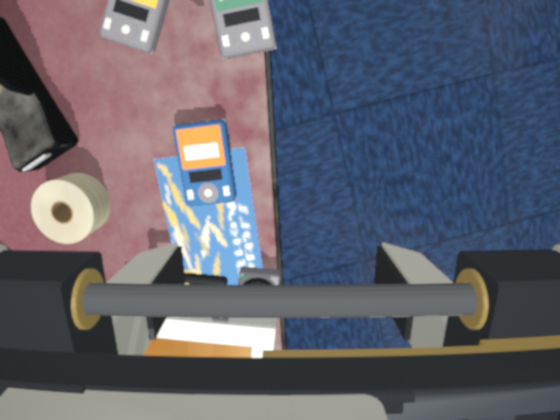

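The wrist view shows the orange player at (205,165), lying on a blue leaflet. Two more players are at the top, and the station's handle and pod are at (230,285), partly behind the gripper.

Request:
arm_command(increments=[0, -60, -25, -40, 0, 0, -120, -50, -80, 0, 0, -180, -75, -110, 0, 0, -240, -95, -140, 0, 0, -270, -95, -140, 0, 0, -270, -95, -140, 0, 0, -270, -95, -140, 0])

```text
time: 1.02
tool_pos: [429.8, -270.0, 366.1]
tcp_rot: [-3.141, -0.001, 1.57]
contact_force: [-0.4, -0.1, -0.4]
grip_width: 92.0
```

Run:
```python
from h import *
im,C=shot("wrist","w1"); o=sensors.get_obs(); print(o["time"],o["tool_pos"],o["tcp_rot"])
```

```text
1.075 [ 430.03375514 -269.13783707  366.04548376] [-3.14082203e+00 -1.43512277e-03  1.57093179e+00]
```

View pics/w1.png

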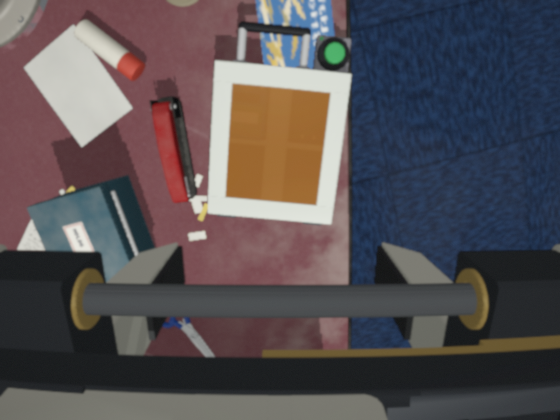

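The wrist view shows the white cover with corners near (217,62), (350,71), (332,223) and (208,213). The black handle bar runs (240,28) to (309,33), and the green button is at (331,53).

Run:
```python
from h import *
np.set_printoptions(precision=1,suppress=True)
im=cv2.imread("pics/w1.png"); C=cam("wrist")
hsv=cv2.cvtColor(im,cv2.COLOR_BGR2HSV)
m=((hsv[...,1]<45)&(hsv[...,2]>165)).astype(np.uint8)
m[:, :195]=0; m[240:]=0; m[:56]=0
c=max(cv2.findContours(m,0,2)[0],key=cv2.contourArea)
c=cv2.convexHull(c); a=cv2.approxPolyDP(c,8,True)[:,0]; print(a.tolist())
r=cv2.minAreaRect(np.float32(onz(C,c[:,0],50)[:,:2])); print("cover",r, cv2.boxPoints(r))
g=((hsv[...,0]>40)&(hsv[...,0]<90)&(hsv[...,1]>120)&(hsv[...,2]>60)).astype(np.uint8); g[90:]=0;g[:,:300]=0
c=max(cv2.findContours(g,0,2)[0],key=cv2.contourArea);(e,ax,an)=cv2.fitEllipse(c);print("btn",e,ax,onz(C,[e],25))
b=((hsv[...,2]<50)).astype(np.uint8); b[:15]=0;b[45:]=0;b[:,:225]=0;b[:,313:]=0
n,l,st,ct=cv2.connectedComponentsWithStats(b);i=1+np.argmax(st[1:,4]);print(st[i],ct[i])
r2=cv2.minAreaRect(np.float32(onz(C,np.argwhere(l==i)[:,::-1],41)[:,:2]));print("handle",r2)
```

```text
[[350, 74], [331, 224], [195, 213], [215, 61], [283, 57]]
cover ((419.3390197753906, -242.8856201171875), (211.69554138183594, 189.96702575683594), 84.85514068603516) [[ 315.2 -339.8]
 [ 504.4 -356.8]
 [ 523.4 -146. ]
 [ 334.2 -128.9]]
btn (334.18402099609375, 52.60504150390625) (20.842844009399414, 22.474384307861328) [[ 503.3 -129.1   25. ]]
[239  22  70  11 230] [271.8  26.7]
handle ((424.7122802734375, -101.20555114746094), (4.7199811935424805, 86.43022155761719), 83.88798522949219)
```

Run:
```python
from h import *
np.set_printoptions(precision=1,suppress=True)
C=cam("wrist")
P=onz(C,[[216.5,61.5],[350,71],[332,223.5],[208,213.5]],50)[:,:2];print(P)
B=onz(C,[[334.2,52.6]],25)[:,:2]
L=np.array([[-100,-86],[-100,86],[100,86],[100,-86]],float); 
for q,l in((P,L),(np.r_[P,B],np.r_[L,[[-124,63]]])):
    qc=q-q.mean(0);lc=l-l.mean(0)
    th=np.arctan2((lc[:,0]*qc[:,1]-lc[:,1]*qc[:,0]).sum(),(lc*qc).sum())
    R=np.array([[np.cos(th),-np.sin(th)],[np.sin(th),np.cos(th)]]);t=q.mean(0)-R@l.mean(0)
    print(np.degrees(th),t,"res",(q-l@R.T-t).round(1).tolist())
print("handle in st",(onz(C,[[239.5,28.5],[309.5,33.5],[274.5,31]],44)[:,:2]-t)@R)
for i,l in enumerate([(-48,-43),(-48,43),(48,-43),(48,43),(-124,63),(104,0)]):print(i,R@l+t)
im=cv2.imread("pics/w1.png");cv2.imwrite("pics/w1c.png",cv2.resize(im[0:90,200:380],None,fx=4,fy=4,interpolation=2))
```

```text
[[ 353.7 -143.1]
 [ 520.3 -154.2]
 [ 504.9 -354.8]
 [ 333.9 -340.5]]
-94.73378305328605 [ 428.2 -248.2] res [[2.9, -1.7], [-1.9, 1.4], [-0.7, 0.1], [-0.3, 0.2]]
-94.84174665712465 [ 428.6 -248. ] res [[2.3, -2.0], [-2.4, 1.4], [-0.9, 0.1], [-0.5, -0.2], [1.5, 0.7]]
handle in st [[-140.3  -58.1]
 [-141.7   28.8]
 [-140.8  -14.7]]
0 [ 389.8 -196.5]
1 [ 475.5 -203.8]
2 [ 381.7 -292.2]
3 [ 467.4 -299.5]
4 [ 501.8 -129.8]
5 [ 419.8 -351.6]
```

View pics/w1c.png

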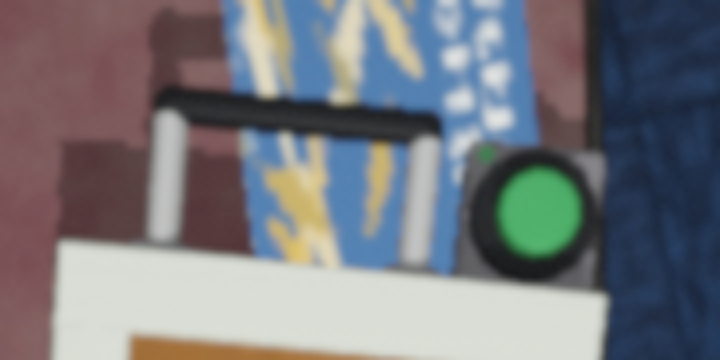

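The crop puts the bar centre near pixel (274,28), which is world (426,-102). I'll go above it with the jaws across the bar.

Request:
arm_command(increments=[0.3, 40, 0, 20, -10.5, 0.6, 80, -2, 50, -21, 0.6, 120, -4, 90, -31.5, 0.6, 150, -4, 130, -42, 0.6, 168, -4, 170, -52.5, 0.6, 168, -4, 210, -63, 0.6, 168, -4, 246, -73.5, 0.6, 168, -4, 246, -84, 0.6, 168, -4, 246, -85.2, 0.6, 168, -4, 246, -85.2])

```text
time: 2.33
tool_pos: [426.2, -101.2, 121.1]
tcp_rot: [-3.142, 0.001, 3.056]
contact_force: [-0.0, 0.4, -0.2]
grip_width: 36.8
```

Run:
```python
from h import *
im,C=shot("wrist","w2"); o=sensors.get_obs(); print(o["time"],o["tool_pos"],o["tcp_rot"],o["joint_positions"])
print(proj(C,[[426,-102,44],[426,-102,20],[389,-99,38],[466,-105,38]]))
```

```text
2.375 [ 426.26510799 -101.44194804  121.15192217] [-3.14139006e+00  9.94119635e-04  3.05605057e+00] [-4.08981658e-01  3.12659647e-01  1.90296609e+00  1.55111704e-04
  9.24959958e-01 -1.89432910e+00]
[[279.13311867 212.9544756 ]
 [279.16212581 203.59254897]
 [278.91474884 157.20153251]
 [279.6992033  263.32847688]]
```

View pics/w2.png

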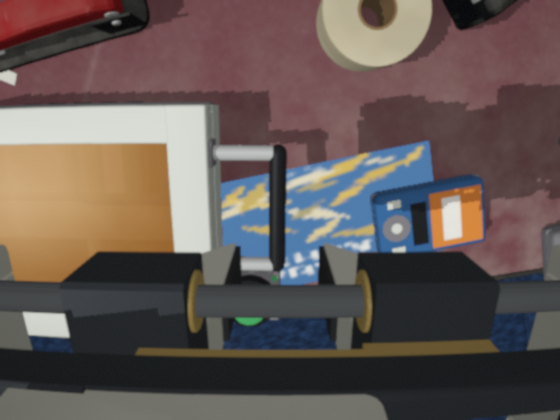

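The bar is at column 279, rows 148–270, centred between the fingers and square to them. I'll descend and grip.

Request:
arm_command(increments=[0.6, 0, 0, 40, 0, 0.6, 0, 0, 70, 0, 0.6, 0, 0, 88, 0, 0.6, 0, 0, 98, 0, 0.6, 0, 0, 98, 0, 1, 0, 0, 98, 0, 1, 0, 0, 98, 0, 1, 0, 0, 98, 0, 1, 0, 0, 98, 0])

```text
time: 3.5
tool_pos: [426.3, -102.7, 23.2]
tcp_rot: [-3.14, 0.001, 3.058]
contact_force: [-2.2, -4.8, 3.6]
grip_width: 11.1
```

Run:
```python
import numpy as np
f=lambda a,z0: [ (float(round(249*(np.cos(x+.0482)-np.cos(z0+.0482)),1)),float(round(-249*(np.sin(x+.0482)-np.sin(z0+.0482)),1))) for x in a]
print(f(np.r_[.02,np.arange(.06,.95,.048)][:20],0));print(np.r_[.02,np.arange(.06,.95,.048)][:20])
```

```text
[(-0.3, -5.0), (-1.2, -14.9), (-2.7, -26.7), (-4.9, -38.5), (-7.6, -50.1), (-10.8, -61.6), (-14.7, -73.0), (-19.0, -84.1), (-23.9, -95.0), (-29.3, -105.7), (-35.2, -116.1), (-41.6, -126.2), (-48.4, -135.9), (-55.8, -145.4), (-63.5, -154.5), (-71.7, -163.2), (-80.3, -171.4), (-89.3, -179.3), (-98.7, -186.7), (-108.4, -193.7)]
[0.02  0.06  0.108 0.156 0.204 0.252 0.3   0.348 0.396 0.444 0.492 0.54
 0.588 0.636 0.684 0.732 0.78  0.828 0.876 0.924]
```

Request:
arm_command(increments=[1, 0, -0.3, -5, 0, 1, 0, -1.2, -15, 0, 1, 0, -2.7, -26.7, 0, 1, 0, -4.9, -38.5, 0, 1, 0, -7.6, -50, 0, 1, 0, -10.8, -61.6, 0, 1, 0, -14.7, -73, 0, 1, 0, -19, -84, 0, 1, 0, -24, -95, 0, 1, 0, -29.3, -105.7, 0, 1, 0, -35.2, -116, 0, 1, 0, -41.6, -126, 0, 1, 0, -48.4, -136, 0, 1, 0, -55.8, -145.4, 0, 1, 0, -63.5, -154.5, 0, 1, 0, -71.7, -163, 0, 1, 0, -80.3, -171.4, 0, 1, 0, -89.3, -179.3, 0, 1, 0, -98.7, -186.7, 0, 1, 0, -108.4, -193.7, 0])

```text
time: 6.0
tool_pos: [416.4, -207.7, 218.1]
tcp_rot: [3.137, -0.001, 3.058]
contact_force: [-2.4, 12.5, 9.9]
grip_width: 11.1
```

Run:
```python
import numpy as np
f=lambda a,z0: [ (float(round(249*(np.cos(x+.0482)-np.cos(z0+.0482)),1)),float(round(-249*(np.sin(x+.0482)-np.sin(z0+.0482)),1))) for x in a]
a=np.r_[np.arange(.965,1.5,.045),1.53,1.55,1.565,1.575,1.585,1.595,1.6][:20];print(a[-1],f(a,.924))
from h import *
o=sensors.get_obs();print(o["tool_pos"],o["contact_force"],o["grip_width"])
```

```text
1.6 [(-8.5, -5.6), (-18.2, -11.3), (-28.1, -16.6), (-38.2, -21.4), (-48.5, -25.8), (-59.0, -29.6), (-69.7, -33.1), (-80.5, -36.0), (-91.4, -38.4), (-102.5, -40.4), (-113.6, -41.9), (-124.7, -42.8), (-142.2, -43.3), (-147.1, -43.2), (-150.9, -43.1), (-153.3, -43.0), (-155.8, -42.8), (-158.3, -42.6), (-159.6, -42.5)]
[ 416.44048135 -207.69902347  218.0567328 ] [-2.40059517 12.51051521  9.94019182] 11.053436870642782
```

Request:
arm_command(increments=[1, 0, -8.5, -5.6, 0, 1, 0, -18.2, -11.3, 0, 1, 0, -28, -16.6, 0, 1, 0, -38.2, -21.4, 0, 1, 0, -48.5, -25.8, 0, 1, 0, -59, -29.6, 0, 1, 0, -69.7, -33, 0, 1, 0, -80.5, -36, 0, 1, 0, -91.4, -38.4, 0, 1, 0, -102.5, -40.4, 0, 1, 0, -113.6, -41.9, 0, 1, 0, -124.7, -42.8, 0, 1, 0, -133, -43.3, 0, 1, 0, -140, -43.3, 0, 1, 0, -145, -43.2, 0, 1, 0, -149, -43.1, 0])

```text
time: 8.0
tool_pos: [402.2, -358.0, 260.3]
tcp_rot: [3.14, -0.004, 3.057]
contact_force: [-8.3, 3.0, 0.1]
grip_width: 11.3
```

Request:
arm_command(increments=[1, 0, -2, 0, 0, 1, 0, -4, 0, 0, 1, 0, -6, 0.2, 0, 1, 0, -8, 0.3, 0, 1, 0, -9, 0.4, 0, 1, 0, -10, 0.4, 0, 1, 0, -10, 0.4, 0])

```text
time: 8.88
tool_pos: [401.3, -367.9, 259.7]
tcp_rot: [3.14, -0.005, 3.057]
contact_force: [-7.5, 2.6, 1.7]
grip_width: 10.5
```

Request:
arm_command(increments=[1, 0, -1, 0.1, 0, 1, 0, -2, 0.2, 0, 1, 0, -3, 0.2, 0, 1, 0, -4, 0.3, 0, 1, 0, -4, 0.3, 0])

```text
time: 9.5
tool_pos: [401.1, -369.9, 259.5]
tcp_rot: [3.136, -0.005, 3.058]
contact_force: [-8.0, 10.1, 6.0]
grip_width: 11.1
```

The force rose to 10 N and the motion stopped at y ≈ -370, which is where I predicted the stop. I'll release, rise and look into the bays.

Request:
arm_command(increments=[1, 0, 2, 0, 0, 0.8, 0, 2, 0, 0, 0.65, 0, 2, 0, 0, 0.65, 0, 2, 0, 0, 0.65, 0, 2, -30, 0, 0.65, 0, 2, -60, 10, 0.5, 0, 20, -90, 20, 0.2, -5, 60, -100, 30, 0.2, -14, 90, -100, 40, 0.2, -14, 117, -100, 50, 0.2, -14, 117, -100, 60, 0.2, -14, 117, -100, 70, 0.2, -14, 117, -100, 80, 0.2, -14, 117, -100, 90, 0.2, -14, 117, -100, 90, 0.2, -14, 117, -100, 90])

```text
time: 11.5
tool_pos: [427.1, -257.0, 358.9]
tcp_rot: [3.141, 0.0, 1.49]
contact_force: [0.5, 0.7, -0.2]
grip_width: 73.4
```

Run:
```python
from h import *
im,C=shot("wrist","w3"); o=sensors.get_obs(); print(o["time"],o["tool_pos"],o["tcp_rot"],o["joint_positions"])
```

```text
11.55 [ 427.03924645 -257.03362452  358.84298546] [3.14151436e+00 3.09027466e-05 1.48973500e+00] [-6.95715124e-01  2.23361015e-01  1.32928072e+00  1.99093430e-05
  1.58886913e+00 -6.14653439e-01]
```

View pics/w3.png

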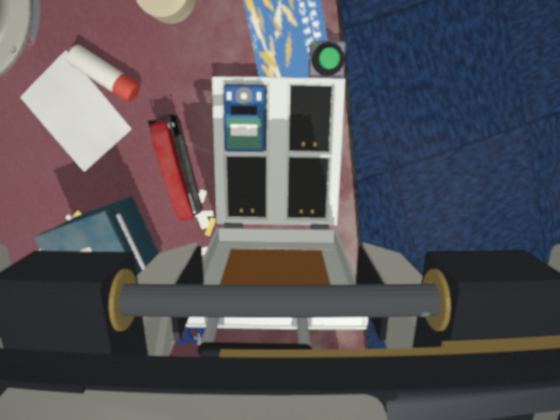

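The cover is upright. There is one charged player, in bay_0 at pixel (246,118). Bays 1 (310,119), 2 (247,188) and 3 (308,189) are empty.

Run:
```python
from h import *
np.set_printoptions(precision=1,suppress=True)
im=cv2.imread("pics/w3.png"); C=cam("wrist")
hsv=cv2.cvtColor(im,cv2.COLOR_BGR2HSV)
ex=[(-48,-43),(-48,43),(48,-43),(48,43)]
th=np.radians(-94.8);R=np.array([[np.cos(th),-np.sin(th)],[np.sin(th),np.cos(th)]]);t=np.array([428.6,-248])
roi=np.zeros(im.shape[:2],np.uint8);roi[80:224,218:338]=1
b=((hsv[...,2]<70)|(hsv[...,1]>110)).astype(np.uint8)*roi
n,l,st,ct=cv2.connectedComponentsWithStats(b)
for i in range(1,n):
    if st[i,4]<800: continue
    p=np.argwhere(l==i)[:,::-1]
    z=40 if (st[i,0]<255 and st[i,1]<130) else 26
    r=cv2.minAreaRect(np.float32(onz(C,p,z)[:,:2]));print(st[i],z,r)
for k,e in enumerate(ex):print(k,R@e+t,proj(C,[[*(R@e+t),18]]),proj(C,[[*(R@e+t),40]]))
q=onz(C,[[214,77],[345,80],[227,222.5],[329,222]],26);print(q)
print("btn",onz(C,[[329,58.5]],25))
```

```text
[ 225   85   40   66 1146] 40 ((388.5328674316406, -197.68991088867188), (82.45811462402344, 51.31027603149414), 84.80799865722656)
[ 290   87   41   64 2398] 26 ((473.6060485839844, -205.6949462890625), (82.39266967773438, 51.26690673828125), 84.27664184570312)
[ 227  157   38   59 2150] 26 ((379.794189453125, -291.03887939453125), (83.06111907958984, 50.638187408447266), 84.7624740600586)
[ 289  158   38   59 2143] 26 ((464.7964782714844, -299.2677307128906), (82.75779724121094, 50.950870513916016), 85.36194610595703)
0 [ 389.8 -196.6] [[246.5 116.6]] [[245.  117.2]]
1 [ 475.5 -203.8] [[310.3 116.8]] [[311.7 117.4]]
2 [ 381.7 -292.2] [[247.8 186.1]] [[246.4 189.7]]
3 [ 467.4 -299.4] [[308.6 186.3]] [[309.9 189.9]]
[[ 353.4 -142.3   26. ]
 [ 522.9 -159.8   26. ]
 [ 347.4 -341.1   26. ]
 [ 493.  -352.1   26. ]]
btn [[ 503.6 -131.5   25. ]]
```

Request:
arm_command(increments=[0.2, 20, -15, 60, 0, 0.2, 40, -30, 120, 0, 0.2, 56, -43, 180, 0, 0.2, 56, -43, 240, 0, 0.2, 56, -43, 290, 0, 0.2, 56, -43, 318, 0, 0.2, 56, -43, 326, 0, 0.2, 56, -43, 330, 0, 0.2, 56, -43, 330, 0, 1, 56, -43, 330, 0, 1, 56, -43, 330, 0, 1, 56, -43, 330, 0, 1, 56, -43, 330, 0])

```text
time: 13.18
tool_pos: [388.9, -197.7, 29.3]
tcp_rot: [3.141, 0.0, 1.487]
contact_force: [-1.6, -0.7, 5.9]
grip_width: 53.6
```

The grip is firm at 53.6 mm and centred. I'll lift and move to a viewpoint over the returned players.

Request:
arm_command(increments=[1, 0, 0, -6, 0, 1, 0, 0, -20, 0, 1, 0, 0, -50, 0, 1, 0, 0, -100, 0, 1, 20, 0, -150, 0, 1, 60, 5, -200, 0, 1, 110, 10, -240, 0, 1, 160, 19, -280, 0, 1, 210, 19, -320, 0, 1, 250, 19, -320, 0, 1, 270, 19, -320, 0, 1, 270, 19, -320, 0, 1, 270, 19, -320, 0])

```text
time: 14.8
tool_pos: [430.2, 69.4, 348.7]
tcp_rot: [-3.141, 0.0, 1.487]
contact_force: [0.3, 0.0, -2.0]
grip_width: 53.5
```

Run:
```python
from h import *
im,C=shot("wrist","w4"); o=sensors.get_obs(); print(o["time"],o["tool_pos"],o["tcp_rot"],o["grip_width"])
```

```text
14.85 [430.2691563   69.13113441 348.72071659] [-3.14132167e+00  3.35203392e-04  1.48621783e+00] 53.81110790011539
```

View pics/w4.png

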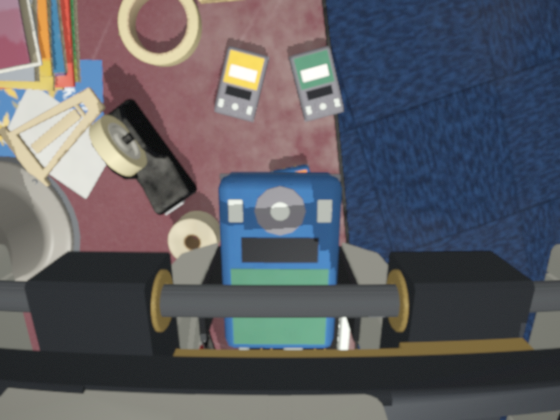

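The yellow player is at (241,82) and the green one at (317,83). The orange one is hidden behind the held player, and the tape ring is at (160,20). Next I'll view the tray.

Request:
arm_command(increments=[1, 50, -8, 0, 0, 1, 100, -16, 0, 0, 1, 150, -24, 0, 0, 1, 200, -32, 0, 0, 1, 229, -36, 0, 0, 1, 229, -36, 0, 0, 1, 229, -36, 0, 0])

```text
time: 15.72
tool_pos: [414.1, 299.9, 348.6]
tcp_rot: [-3.141, 0.001, 1.486]
contact_force: [-0.5, -0.7, -0.3]
grip_width: 53.6
```

```bash
cat >> h.py <<'E'
def players(im,C,roi,z=22):
    hsv=cv2.cvtColor(im,cv2.COLOR_BGR2HSV);h,s,v=[hsv[...,i].astype(int) for i in range(3)]
    b=((v>60)&((s<60)|((h>15)&(h<130)))).astype(np.uint8)
    x0,y0,x1,y1=roi;m=np.zeros_like(b);m[y0:y1,x0:x1]=b[y0:y1,x0:x1]
    m=cv2.morphologyEx(m,cv2.MORPH_CLOSE,np.ones((7,7)))
    m=cv2.morphologyEx(m,cv2.MORPH_OPEN,np.ones((3,3)))
    c=max(cv2.findContours(m,0,2)[0],key=cv2.contourArea)
    r=cv2.minAreaRect(np.float32(onz(C,c[:,0],z)[:,:2])); return c[:,0],r
E
python3 - <<'E'
from h import *
np.set_printoptions(precision=1,suppress=True)
im=cv2.imread("pics/w4.png")
C=cam("wrist",dict(tool_pos=[430.27,69.13,348.72],tcp_rot=[-3.1413,.0003,1.4862]))
for roi in((205,35,277,130),(281,40,350,128)):
    c,r=players(im,C,roi);print(c.min(0),c.max(0),r)
print("by eye",onz(C,[[231,45],[267,51],[249,118],[216,110]],22)[:,:2].tolist(),onz(C,[[290,53],[325,46],[343,110],[303,119]],22)[:,:2].tolist())
im,C=shot("wrist","w5"); o=sensors.get_obs(); print(o["time"],o["tool_pos"],o["tcp_rot"],o["grip_width"])
E
```

```text
[205  35] [276 129] ((391.4137268066406, 173.11190795898438), (117.52941131591797, 90.61067199707031), 85.0815658569336)
[281  40] [349 127] ((487.4508972167969, 163.28900146484375), (108.65016174316406, 89.89053344726562), 85.4111557006836)
by eye [[384.03948390184235, 220.25621789818416], [428.57535199961944, 208.94281962165138], [397.4738564023023, 127.92357550976683], [355.4890972927784, 142.01438690459244]] [[457.30370406004045, 204.09374800841897], [501.9592826170097, 209.09264737621186], [520.9110811359333, 128.09826851408633], [467.9140664656922, 120.67493651227704]]
15.775 [414.1 299.8 348.8] [3.1 0.  1.5] 53.663037747151385
```

View pics/w5.png

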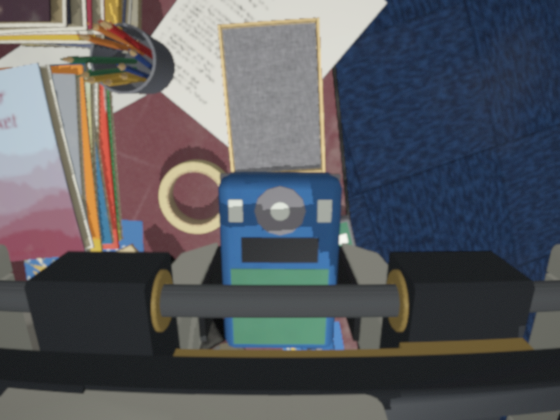

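The tray corners are near (220,27), (320,18), (326,169) and (230,174), resting on a paper. The tape ring is at (196,198). The player is still held.

Run:
```python
from h import *
np.set_printoptions(precision=1,suppress=True)
C=cam("wrist");o=sensors.get_obs();print(o["joint_positions"])
im=cv2.imread("pics/w5.png");hsv=cv2.cvtColor(im,cv2.COLOR_BGR2HSV)
print(onz(C,[[220,26],[320,18],[326,169],[230,174]],14)[:,:2])
m=((hsv[...,1]<40)&(hsv[...,2]>70)&(hsv[...,2]<150)).astype(np.uint8)
x=np.zeros_like(m);x[15:170,215:330]=m[15:170,215:330]
x=cv2.morphologyEx(x,cv2.MORPH_OPEN,np.ones((3,3)))
c=max(cv2.findContours(x,0,2)[0],key=cv2.contourArea)
r=cv2.minAreaRect(np.float32(onz(C,c[:,0],8)[:,:2]));print(r,"felt bbox",c[:,0].min(0),c[:,0].max(0))
im=cv2.imread("pics/w4.png");print(cv2.cvtColor(im,cv2.COLOR_BGR2HSV)[[60,100,60,112,80,80,60,48],[215,210,280,330,241,228,240,250]])
```

```text
[ 0.5  0.3  1.3 -0.   1.6  0.6]
[[355.8 476.6]
 [482.9 475.2]
 [479.4 280.9]
 [346.6 285.1]]
((415.0771484375, 377.98211669921875), (188.2363739013672, 119.37702941894531), 88.88414764404297) felt bbox [223  24] [320 169]
[[  0  60 152]
 [178  65 148]
 [  2  49 161]
 [132   8 159]
 [ 24 125 252]
 [ 24 150 248]
 [ 24 150 251]
 [  1  60 111]]
```

Request:
arm_command(increments=[1, 20, 0, 0, -10.5, 1, 40, -2, 0, -21, 1, 60, -4, 0, -31.5, 1, 79, -5, 30, -42, 1, 79, -5, 70, -52.5, 1, 79, -5, 120, -63, 1, 79, -5, 170, -73.5, 1, 79, -5, 220, -84, 1, 79, -5, 260, -94, 1, 79, -5, 290, -94, 1, 79, -5, 310, -94, 1, 79, -5, 322, -94, 1, 79, -5, 328, -94, 1, 79, -5, 331, -94, 1, 79, -5, 331, -94])

```text
time: 17.65
tool_pos: [415.6, 380.3, 18.3]
tcp_rot: [3.141, 0.001, 3.128]
contact_force: [0.4, -0.5, -0.3]
grip_width: 53.8
```

Request:
arm_command(increments=[1, 0, 0, 1, 0, 1, 0, 0, 2, 0, 1, 0, 0, 2.5, 0, 0.35, 0, 0, 2.5, 0, 0.25, 0, 0, 2.5, 0, 0.25, 0, 0, 2.5, 0, 0.25, 0, 0, -20, 0, 0.25, 0, 0, -70, 0, 0.25, 0, 0, -120, 0, 0.25, 0, 0, -130, 0])

```text
time: 18.9
tool_pos: [416.9, 381.3, 151.6]
tcp_rot: [3.138, 0.006, 3.128]
contact_force: [0.3, -0.5, -1.0]
grip_width: 69.2
```

Run:
```python
from h import *
np.set_printoptions(precision=1,suppress=True)
im=cv2.imread("pics/w4.png")
cv2.imwrite("pics/w4c.png",cv2.resize(im[30:130,200:360],None,fx=5,fy=5,interpolation=2))
```

```text
(no output)
```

View pics/w4c.png

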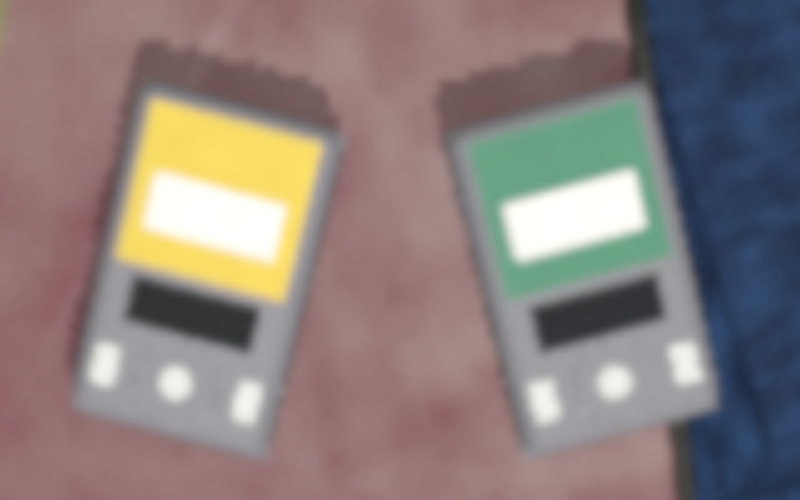

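The crop shows both players face up. Yellow's corners are (147,85), (342,130), (268,455) and (73,408). Green's are (455,133), (655,82), (720,410) and (527,455), right at the table edge.

Run:
```python
from h import *
C=cam("wrist",dict(tool_pos=[430.27,69.13,348.72],tcp_rot=[-3.1413,.0003,1.4862]))
np.set_printoptions(precision=1,suppress=True)
for n,q in dict(yellow=[[147,85],[342,130],[268,455],[73,408]],green=[[455,133],[655,82],[720,410],[527,455]]).items():
    P=onz(C,np.array(q)/5+[200,30],22)[:,:2]
    d=(P[0]+P[1]-P[2]-P[3])/2;w=(P[1]+P[2]-P[0]-P[3])/2
    print(n,P.mean(0),"len",np.linalg.norm(d),"wid",np.linalg.norm(w),"ang",np.degrees(np.arctan2(d[1],d[0])),np.degrees(np.arctan2(w[1],w[0])))
b=onz(C,[[326,30],[338,130]],0);print(b)
print(sensors.get_obs()["joint_positions"])
```

```text
yellow [388.8 170.2] len 83.24635382034957 wid 51.40968218713665 ang 70.68854801392041 -18.074221759925006
green [487.  161.9] len 83.16334737168368 wid 51.862506646482196 ang 98.73514987424083 8.875537917279516
[[504.1 231.2   0. ]
 [513.3 100.1   0. ]]
[ 0.6  0.5  1.5 -0.   1.1 -1. ]
```

Request:
arm_command(increments=[0.22, 0, -20, 0, 10, 0.22, 5, -60, 0, 20, 0.22, 10, -100, 0, 30, 0.22, 15, -140, 0, 40, 0.22, 20, -180, 0, 50, 0.22, 24, -205, 0, 60, 0.22, 24, -211, 0, 70, 0.22, 24, -211, 0, 80, 0.22, 24, -211, 20, 90, 0.22, 24, -211, 50, 100, 0.22, 24, -211, 90, 107.8, 0.22, 24, -211, 120, 107.8, 0.22, 24, -211, 135, 107.8, 0.22, 24, -211, 140, 107.8, 0.22, 24, -211, 140, 107.8, 1, 24, -211, 140, 107.8, 1, 24, -211, 140, 107.8, 1, 24, -211, 140, 107.8, 1, 24, -211, 140, 107.8])

```text
time: 21.28
tool_pos: [388.6, 169.6, 8.3]
tcp_rot: [3.141, -0.0, 1.246]
contact_force: [-0.6, 0.0, 6.7]
grip_width: 53.8
```

Request:
arm_command(increments=[1, 0, 0, -10, 0, 1, 0, 0, -50, 0, 1, 0, 0, -100, 0, 1, -20, 10, -130, 0, 1, -63, 33, -130, -5, 1, -105, 56, -130, -10, 1, -147, 78, -130, -13.7, 1, -189, 100, -130, -13.7, 1, -231, 122, -130, -13.7, 1, -273, 145, -130, -13.7, 1, -315, 167, -130, -13.7, 1, -357, 189, -130, -13.7, 1, -400, 212, -130, -13.7, 1, -421, 223, -115, -13.7, 1, -421, 223, -80, -13.7, 1, -421, 223, -50, -13.7, 1, -421, 223, -32, -13.7, 1, -421, 223, -32, -13.7])

```text
time: 23.52
tool_pos: [464.6, -299.9, 38.9]
tcp_rot: [-3.139, -0.002, 1.485]
contact_force: [-0.6, 0.4, -0.6]
grip_width: 53.5
```

Run:
```python
from h import *
o=sensors.get_obs();print(o["tool_pos"],o["tcp_rot"],o["grip_width"],o["contact_force"],o["joint_positions"])
```

```text
[ 464.6134422  -299.88775783   38.8869076 ] [-3.13906455e+00 -1.87760635e-03  1.48520956e+00] 53.491814053546854 [-0.58214617  0.41281748 -0.64828644] [-7.11798848e-01  6.08779633e-01  1.66618493e+00  5.18999891e-05
  8.69776924e-01 -6.26247993e-01]
```

Request:
arm_command(increments=[1, 0, 1, 3, 0, 1, 0, 1, 6, 0, 1, 0, 1, 8, 0, 1, 0, 1, 10, 0, 1, 0, 1, 11, 0, 1, 0, 1, 11, 0])

```text
time: 24.28
tool_pos: [466.8, -301.6, 32.6]
tcp_rot: [3.139, 0.003, 1.486]
contact_force: [-9.4, 3.9, 24.8]
grip_width: 54.0
```

The player is stuck on the bay's rim, with 25 N upward and -9 N in x. I'll raise it and look.

Request:
arm_command(increments=[1, 0, 0, -6, 0, 1, 0, 0, -14, 0, 1, 0, 0, -14, 0])

```text
time: 24.65
tool_pos: [466.9, -300.9, 43.4]
tcp_rot: [3.14, 0.001, 1.485]
contact_force: [-0.2, 1.0, -0.3]
grip_width: 53.6
```

Run:
```python
from h import *
im,C=shot("wrist","w6");o=sensors.get_obs();print(o["tool_pos"],o["tcp_rot"],o["grip_width"],o["contact_force"])
cv2.imwrite("pics/s6.png",imaging.capture("scene")); s=cv2.imread("pics/s6.png")
cv2.imwrite("pics/c6.png",np.hstack([cv2.resize(im,(480,360)),cv2.resize(s[170:310,280:420],(320,360),interpolation=2)]))
```

```text
[ 466.61899158 -300.70030941   42.9570772 ] [3.14118334e+00 1.80800428e-04 1.48530581e+00] 53.88224139129962 [ 0.10155989 -0.28768225 -1.24295222]
```

View pics/c6.png

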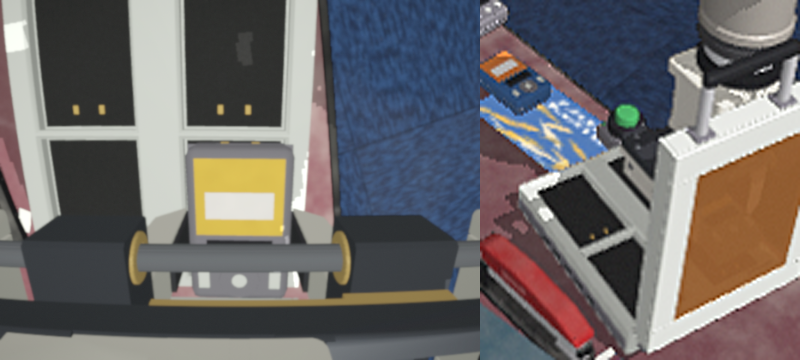

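The wrist view shows the yellow player held at columns ~188–293, with its front edge at row 143. Bays 0 and 1 are visible ahead, and the partition is at rows 127–143.

Run:
```python
from h import *
np.set_printoptions(precision=1,suppress=True)
im=cv2.imread("pics/w6.png");C=cam("wrist",dict(tool_pos=[466.7,-300.8,43.0],tcp_rot=[3.1412,0,1.4853]))
yaw=1.4853;tx=np.array([np.cos(yaw),np.sin(yaw)]);ty=np.array([np.sin(yaw),-np.cos(yaw)])
tcp=np.array([466.7,-300.8])
for a in((43,-27),(43,27)): print("exp player corner",proj(C,[[*(tcp+a[0]*tx+a[1]*ty),57]]))
# bay outlines: dark in rows<165
hsv=cv2.cvtColor(im,cv2.COLOR_BGR2HSV)
m=(hsv[...,2]<75).astype(np.uint8);m[:, :30]=0;m[200:]=0;m[:,345:]=0
n,l,st,ct=cv2.connectedComponentsWithStats(m)
for i in range(1,n):
    if st[i,4]>1500: print(st[i])
th=np.radians(-95);R=np.array([[np.cos(th),-np.sin(th)],[np.sin(th),np.cos(th)]]);c3=np.array([465.9,-300.7]);t=c3-R@[48,43]
print("t",t)
for b in((-48,43),(-48,-43),(48,43)):
    for z,k in((18,(45.5,29.5)),(26,(47.5,31.5))):
        print(b,z,proj(C,[[*(R@[b[0]+s*k[0],b[1]+u*k[1]]+t),z] for s,u in((-1,-1),(-1,1),(1,1),(1,-1))]).round().tolist())
cv2.imwrite("pics/w6c.png",cv2.resize(im[120:240,180:360],None,fx=4,fy=4,interpolation=2))
```

```text
exp player corner [[208.2 179.9]]
exp player corner [[340.7 179.9]]
[   41     0   116   147 15043]
[  216     0   117   147 16267]
[  59  164  102   36 3462]
t [ 427.2 -249.1]
(-48, 43) 18 [[210.0, -47.0], [338.0, -47.0], [332.0, 150.0], [216.0, 150.0]]
(-48, 43) 26 [[202.0, -58.0], [346.0, -58.0], [338.0, 156.0], [209.0, 156.0]]
(-48, -43) 18 [[35.0, -35.0], [152.0, -45.0], [163.0, 150.0], [54.0, 151.0]]
(-48, -43) 26 [[21.0, -44.0], [150.0, -56.0], [162.0, 156.0], [42.0, 157.0]]
(48, 43) 18 [[216.0, 160.0], [332.0, 160.0], [325.0, 316.0], [224.0, 316.0]]
(48, 43) 26 [[209.0, 158.0], [338.0, 158.0], [330.0, 327.0], [218.0, 327.0]]
```

View pics/w6c.png

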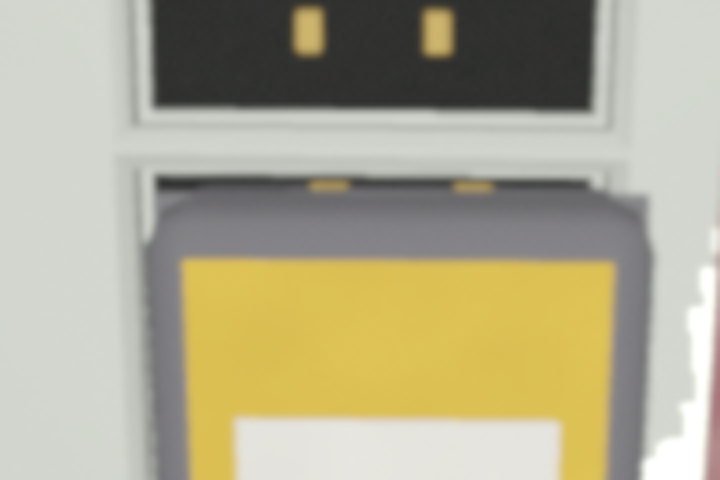

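Run:
```python
from h import *
np.set_printoptions(precision=1,suppress=True)
C=cam("wrist",dict(tool_pos=[466.7,-300.8,43.0],tcp_rot=[3.1412,0,1.4853]))
yaw=1.4853;A=np.array([[np.cos(yaw),np.sin(yaw)],[np.sin(yaw),-np.cos(yaw)]])
f=lambda p,z:((onz(C,p,z)[:,:2]-[466.7,-300.8])@A.T)
for z in(35,40,46,52,57): print(z,"front rows166.8/171",f([[280,166.8],[280,171]],z)[:,0],"sides",f([[217.5,185],[342.5,185]],z)[:,1])
print("bay front/sides z26",f([[274,158.8],[210,170],[336.5,170]],26))
print("bay floor z18 front edge row",f([[274,163]],18), "bay1 rear edge floor/mouth",f([[274,147],[274,152]],18),f([[274,152]],26))
```

```text
35 front rows166.8/171 [44.7 42.7] sides [-27.1  31.8]
40 front rows166.8/171 [45.5 43.6] sides [-26.2  30.9]
46 front rows166.8/171 [46.5 44.7] sides [-25.2  29.8]
52 front rows166.8/171 [47.5 45.7] sides [-24.1  28.7]
57 front rows166.8/171 [48.3 46.6] sides [-23.3  27.8]
bay front/sides z26 [[ 47.1  -0.6]
 [ 41.6 -32.1]
 [ 41.6  30.1]]
bay floor z18 front edge row [[43.8 -0.7]] bay1 rear edge floor/mouth [[51.9 -0.7]
 [49.4 -0.7]] [[50.4 -0.6]]
```

Request:
arm_command(increments=[1, -2, -3.3, 0, 0, 1, -2, -3.3, 5, 0, 1, -2, -3.3, 8, 0, 1, -2, -3.3, 11, 0, 1, -2, -3.3, 13, 0, 1, -2, -3.3, 14, 0, 1, -2, -3.3, 14, 0])

```text
time: 25.62
tool_pos: [463.0, -302.4, 28.8]
tcp_rot: [3.142, 0.0, 1.485]
contact_force: [-0.3, -0.8, -1.0]
grip_width: 54.0
```

It is seated with no force. I'll release, rise and go to the green player.

Request:
arm_command(increments=[1, 0, 0, 1, 0, 0.4, 0, 0, 1, 0, 0.28, 0, 0, 1, 0, 0.28, 0, 0, 1, 0, 0.28, 0, 0, -10, 0, 0.28, 0, 0, -50, 0, 0.28, 5, 0, -100, 0, 0.28, 50, -2, -121, 0, 0.28, 100, -4, -121, 0, 0.28, 155, -6, -121, 0, 0.28, 210, -8, -121, 0, 0.28, 265, -10, -121, 0, 0.28, 320, -12, -121, -5, 0.28, 375, -14, -121, -10, 0.28, 425, -15, -121, -13.7, 0.28, 464, -15.7, -121, -13.7, 0.28, 464.5, -15.7, -121, -13.7, 0.28, 464.5, -15.7, -121, -13.7])

```text
time: 27.88
tool_pos: [487.0, 161.4, 150.2]
tcp_rot: [3.141, 0.0, 1.725]
contact_force: [0.2, 0.4, 0.0]
grip_width: 65.9
```

Run:
```python
from h import *
np.set_printoptions(precision=1,suppress=True)
o=sensors.get_obs();print(o["tool_pos"],o["tcp_rot"],o["grip_width"])
C=cam("wrist",dict(tool_pos=[524.59,.08,226.03],tcp_rot=[-3.14002691e+00,-2.31724073e-04,1.57077711e+00]))
P=onz(C,[[176,124],[226,120.5],[233,201],[184,206]],22)[:,:2]
d=(P[0]+P[1]-P[2]-P[3])/2;w=(P[1]+P[2]-P[0]-P[3])/2
print("orange",P.mean(0),"len",np.linalg.norm(d),"wid",np.linalg.norm(w),"ang",np.degrees(np.arctan2(d[1],d[0])),np.degrees(np.arctan2(w[1],w[0])))
shot("wrist","w7")
im=cv2.imread("pics/wrist0.png");x=cv2.resize(im[110:220,160:260],None,fx=4,fy=4)
y=cv2.resize(cv2.imread("pics/w7.png")[:,:],(400,300))
c=np.zeros((440,800,3),np.uint8);c[:440,:400]=x;c[:300,400:]=y;cv2.imwrite("pics/c7.png",c)
```

```text
[487.  161.4 150.2] [3.1 0.  1.7] 65.91963692392181
orange [450.5  14.4] len 83.14113380964885 wid 50.99351834914587 ang 92.33617475865702 4.735985291882639
```

View pics/c7.png

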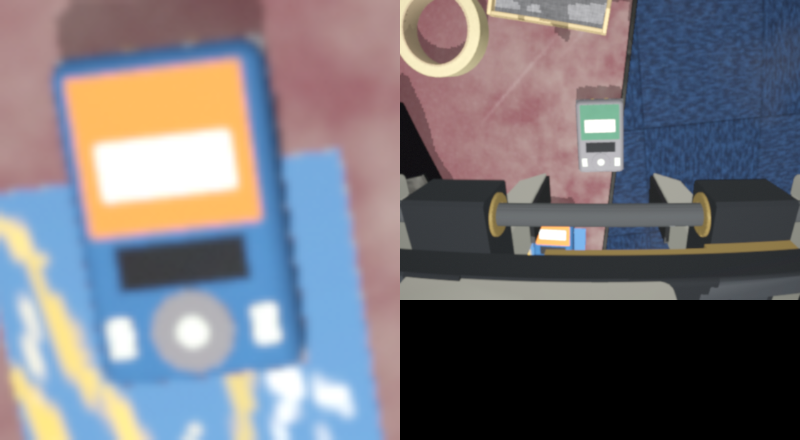

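In the crop, orange's corners are (55,70), (265,45), (303,360) and (100,380). The wrist view shows green squarely aligned at full-image (280,189).

Run:
```python
from h import *
np.set_printoptions(precision=1,suppress=True)
C=cam("wrist"); im=cv2.imread("pics/w7.png");hsv=cv2.cvtColor(im,cv2.COLOR_BGR2HSV)
print(onz(C,[[249.5,140],[312,140],[312,239],[249.5,239]],22)[:,:2].mean(0))
g=((hsv[...,0]>50)&(hsv[...,0]<90)&(hsv[...,1]>80)&(hsv[...,2]>80)).astype(np.uint8);g[:130]=0;g[240:]=0;g[:,:230]=0;g[:,330:]=0
r=cv2.minAreaRect(np.argwhere(g)[:,::-1].astype(np.float32));print(r)
C=cam("wrist",dict(tool_pos=[524.59,.08,226.03],tcp_rot=[-3.14002691e+00,-2.31724073e-04,1.57077711e+00]))
P=onz(C,np.array([[55,70],[265,45],[303,360],[100,380]])/4+[160,110],22)[:,:2]
d=(P[0]+P[1]-P[2]-P[3])/2;w=(P[1]+P[2]-P[0]-P[3])/2
print("orange",P.mean(0),np.linalg.norm(d),np.linalg.norm(w),np.degrees(np.arctan2(d[1],d[0])),np.degrees(np.arctan2(w[1],w[0])))
```

```text
[489.5 165.2]
((278.5, 170.5), (45.0, 51.0), 90.0)
orange [451.  14.] 80.19701380212068 53.34443225036062 94.6784208211928 5.959062769594487
```

Request:
arm_command(increments=[0.25, 1.5, 0, 50, 0, 0.25, 1.5, 0, 100, 0, 0.25, 1.5, 0, 125, 0, 0.25, 1.5, 0, 135, 0, 0.25, 1.5, 0, 139, 0, 0.25, 1.5, 0, 139, 0, 1, 1.5, 0, 139, 0, 1, 1.5, 0, 139, 0, 1, 1.5, 0, 139, 0, 1, 1.5, 0, 139, 0])

```text
time: 29.18
tool_pos: [487.3, 163.4, 11.5]
tcp_rot: [3.14, 0.0, 1.725]
contact_force: [-0.4, 0.3, 5.2]
grip_width: 53.9
```

Request:
arm_command(increments=[1, 0, 0, -10, 0, 1, 0, 0, -50, 0, 1, 0, 0, -100, 0, 1, -20, -4, -128, 0, 1, -65, -13, -128, 5, 1, -110, -22, -128, 10, 1, -160, -32, -128, 13.8, 1, -210, -42, -128, 13.8, 1, -260, -51, -128, 13.8, 1, -310, -61, -128, 13.8, 1, -350, -69, -120, 13.8, 1, -362, -72, -80, 13.8, 1, -362, -72, -45, 13.8, 1, -362, -72, -38, 13.8, 1, -362, -72, -38, 13.8])

```text
time: 31.05
tool_pos: [471.3, -205.4, 49.4]
tcp_rot: [3.142, -0.0, 1.484]
contact_force: [0.9, 0.1, -1.4]
grip_width: 53.6
```

Run:
```python
from h import *
im,C=shot("wrist","w8");o=sensors.get_obs();print(o["tool_pos"],o["tcp_rot"],o["grip_width"])
cv2.imwrite("pics/c8.png",cv2.resize(im[100:260,160:400],None,fx=3.2,fy=3.2,interpolation=2))
```

```text
[ 471.7624164  -205.64122825   49.98991511] [3.14004566e+00 7.18019042e-04 1.48399900e+00] 53.498301482298224
```

View pics/c8.png

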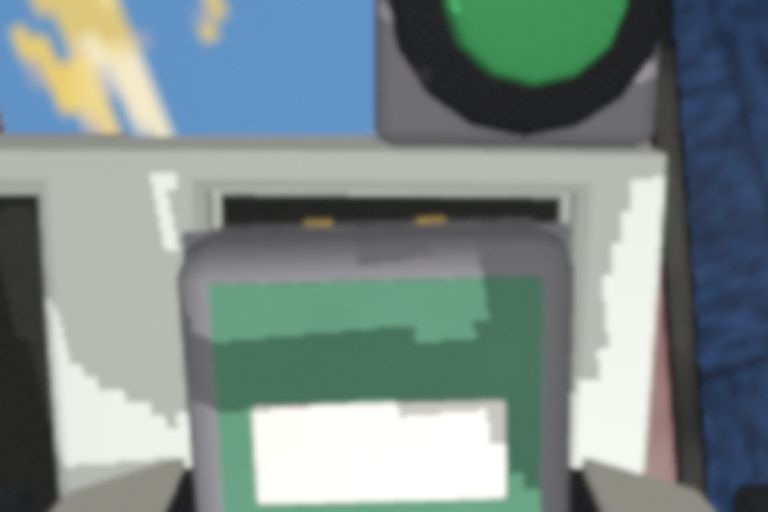

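The green player is held square over bay 1. Bay mouth sides are at crop columns 193 and 585, the player's at 183 and 572. The bay front is at row 185 and the player's front at row ~222.

Run:
```python
from h import *
np.set_printoptions(precision=1,suppress=True)
C=cam("wrist",dict(tool_pos=[471.6,-205.5,49.8],tcp_rot=[3.1412,0,1.4845]))
yaw=1.4845;A=np.array([[np.cos(yaw),np.sin(yaw)],[np.sin(yaw),-np.cos(yaw)]])
f=lambda p,z:((onz(C,np.array(p)/3.2+[160,100],z)[:,:2]-[471.6,-205.5])@A.T)
print("bay mouth",f([[389,183],[193,200],[585,200]],26)); 
for z in (38.5,45,52): print(z,f([[377,222],[183,290],[572,290]],z))
```

```text
bay mouth [[ 46.9   3.2]
 [ 44.2 -27.9]
 [ 44.3  34.3]]
38.5 [[ 42.9   1.3]
 [ 32.5 -28. ]
 [ 32.6  30.7]]
45 [[ 44.    1.3]
 [ 34.1 -26.8]
 [ 34.1  29.6]]
52 [[ 45.2   1.3]
 [ 35.7 -25.6]
 [ 35.7  28.4]]
```

Request:
arm_command(increments=[1, -0.7, 1.8, 5, 0, 1, -0.7, 1.8, 10, 0, 1, -0.7, 1.8, 13, 0, 1, -0.7, 1.8, 16, 0, 1, -0.7, 1.8, 18.5, 0, 1, -0.7, 1.8, 20, 0, 1, -0.7, 1.8, 20, 0])

```text
time: 31.98
tool_pos: [472.7, -206.3, 29.5]
tcp_rot: [3.141, 0.0, 1.484]
contact_force: [-2.6, 2.0, 6.9]
grip_width: 53.8
```

Request:
arm_command(increments=[0.4, 0, 0, 0, 0, 0.28, 0, 0, 0, 0, 0.28, 0, 0, 0, 0, 0.28, 0, 0, -10, 0, 0.28, 0, 0, -50, 0, 0.28, 20, -5, -100, 0, 0.28, 70, -15, -120, -5, 0.28, 120, -25, -120, -10.5, 0.28, 170, -35, -120, -10.5, 0.28, 210, -42, -120, -10.5, 0.28, 215, -42.7, -120, -10.5, 0.28, 215, -42.7, -120, -10.5])

```text
time: 33.48
tool_pos: [449.3, 11.4, 149.3]
tcp_rot: [3.141, 0.001, 1.668]
contact_force: [0.2, 0.1, -0.0]
grip_width: 66.0
```

Run:
```python
from h import *
np.set_printoptions(precision=1,suppress=True)
im,C=shot("wrist","w9");o=sensors.get_obs();print(o["tool_pos"],o["tcp_rot"],o["grip_width"])
yaw=o["tcp_rot"][2];A=np.array([[np.cos(yaw),np.sin(yaw)],[np.sin(yaw),-np.cos(yaw)]])
hsv=cv2.cvtColor(im,cv2.COLOR_BGR2HSV)
m=((hsv[...,0]>5)&(hsv[...,0]<20)&(hsv[...,1]>120)&(hsv[...,2]>150)).astype(np.uint8)
m=cv2.morphologyEx(m,cv2.MORPH_CLOSE,np.ones((25,25)))
m[240:]=0
c=max(cv2.findContours(m,0,2)[0],key=cv2.contourArea);print(c.reshape(-1,2).min(0),c.reshape(-1,2).max(0))
r=cv2.minAreaRect((onz(C,c[:,0],22)[:,:2]-o["tool_pos"][:2])@A.T.astype(np.float64) .astype(np.float32) if 0 else np.float32((onz(C,c[:,0],22)[:,:2]-o["tool_pos"][:2])@A.T));print("picture rect, tool xy",r)
# same for green in w7 as reference
C7=cam("wrist",dict(tool_pos=[487,161.4,150.2],tcp_rot=[3.141,0,1.725]));im=cv2.imread("pics/w7.png");hsv=cv2.cvtColor(im,cv2.COLOR_BGR2HSV)
g=((hsv[...,0]>50)&(hsv[...,0]<90)&(hsv[...,1]>80)&(hsv[...,2]>80)).astype(np.uint8);g[:130]=0;g[240:]=0;g[:,:230]=0;g[:,330:]=0
g=cv2.morphologyEx(g,cv2.MORPH_CLOSE,np.ones((25,25)))
c=max(cv2.findContours(g,0,2)[0],key=cv2.contourArea);y=1.725;A=np.array([[np.cos(y),np.sin(y)],[np.sin(y),-np.cos(y)]])
print("green ref",cv2.minAreaRect(np.float32((onz(C7,c[:,0],22)[:,:2]-[487,161.4])@A.T)))
```

```text
[449.3  10.9 149.2] [3.1 0.  1.7] 65.93112202893039
[250 147] [303 195]
picture rect, tool xy ((21.19866371154785, -0.15000343322753906), (42.27601623535156, 38.64717102050781), 88.93679809570312)
green ref ((20.761144638061523, 1.6011695861816406), (40.38552474975586, 36.75639724731445), 88.96410369873047)
```

Orange matches the green reference to within 2 mm, at the same yaw. I'll pick it up.

Request:
arm_command(increments=[0.25, 2, -1.5, 50, 0, 0.25, 2, -1.5, 100, 0, 0.25, 2, -1.5, 125, 0, 0.25, 2, -1.5, 135, 0, 0.25, 2, -1.5, 138, 0, 0.25, 2, -1.5, 138, 0, 1, 2, -1.5, 138, 0, 1, 2, -1.5, 138, 0, 1, 2, -1.5, 138, 0, 1, 2, -1.5, 138, 0])

```text
time: 34.78
tool_pos: [447.8, 13.4, 11.5]
tcp_rot: [3.14, 0.0, 1.667]
contact_force: [-1.4, 0.3, 5.4]
grip_width: 53.6
```

Request:
arm_command(increments=[1, 0, 0, -10, 0, 1, 0, 0, -50, 0, 1, 0, 0, -100, 0, 1, -20, -8, -128, 0, 1, -65, -26, -128, 5, 1, -110, -43, -128, 10.5, 1, -155, -61, -128, 10.5, 1, -195, -77, -128, 10.5, 1, -205, -81, -90, 10.5, 1, -205, -81, -50, 10.5, 1, -205, -81, -38, 10.5, 1, -205, -81, -38, 10.5])

```text
time: 36.28
tool_pos: [386.3, -198.2, 49.0]
tcp_rot: [-3.141, -0.001, 1.484]
contact_force: [0.5, 0.0, -0.8]
grip_width: 53.3
```

Run:
```python
from h import *
im,C=shot("wrist","w10");o=sensors.get_obs();print(o["tool_pos"],o["tcp_rot"],o["grip_width"])
cv2.imwrite("pics/c10.png",cv2.resize(im[100:260,160:400],None,fx=3.2,fy=3.2,interpolation=2))
```

```text
[ 386.83691555 -198.51841963   49.63990399] [3.14081172e+00 4.30456408e-04 1.48407662e+00] 53.513010451652455
```

View pics/c10.png

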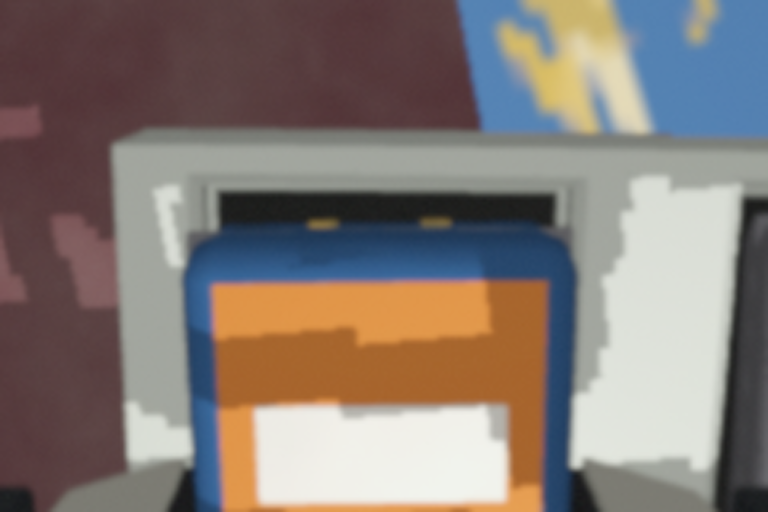

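Orange sits nearly centred: bay mouth at crop columns 190–582, player at 186–575. I'll shift it 0.9 mm and lower.

Request:
arm_command(increments=[1, 0, 0.9, 5, 0, 1, 0, 0.9, 10, 0, 1, 0, 0.9, 13, 0, 1, 0, 0.9, 16, 0, 1, 0, 0.9, 18, 0, 1, 0, 0.9, 19.5, 0, 1, 0, 0.9, 19.5, 0])

```text
time: 37.2
tool_pos: [387.2, -198.5, 29.5]
tcp_rot: [3.141, 0.0, 1.484]
contact_force: [-0.4, -0.2, 1.3]
grip_width: 53.4
```

Request:
arm_command(increments=[0.4, 0, 0, 0, 0, 0.28, 0, 0, 0, 0, 0.28, 0, 0, 0, 0, 0.28, 0, 0, -10, 0, 0.28, 0, 0, -50, 0, 0.28, 0, 0, -110, 0, 0.28, 0, 0, -170, 0, 0.28, -20, 20, -230, 0, 0.28, -40, 40, -290, 0, 0.28, -55, 44.7, -330, 0, 0.28, -55, 44.7, -330, 0, 0.28, -55, 44.7, -330, 0])

```text
time: 38.7
tool_pos: [426.4, -256.7, 358.8]
tcp_rot: [-3.141, -0.001, 1.483]
contact_force: [0.1, -0.1, 0.1]
grip_width: 66.2
```

Run:
```python
from h import *
im,C=shot("wrist","w11");o=sensors.get_obs();print(o["time"],o["tool_pos"],o["tcp_rot"])
s,_=shot("scene","s11");d,_=shot("side","d11")
c=np.zeros((600,800,3),np.uint8)
c[:,:400]=cv2.resize(im[60:240,200:360],(400,450)).repeat(1,0)[:450].tolist()+[[[0]*3]*400]*150 if 0 else 0
c[:450,:400]=cv2.resize(im[60:240,200:360],(400,450),interpolation=2)
c[:300,400:]=cv2.resize(s[120:210,170:290],(400,300),interpolation=2)
c[300:,400:]=cv2.resize(d[270:390,140:300],(400,300),interpolation=2)
cv2.imwrite("pics/c11.png",c)
```

```text
38.75 [ 426.23985219 -256.45974067  358.2995059 ] [-3.13974024e+00 -1.44604150e-03  1.48360861e+00]
```

View pics/c11.png

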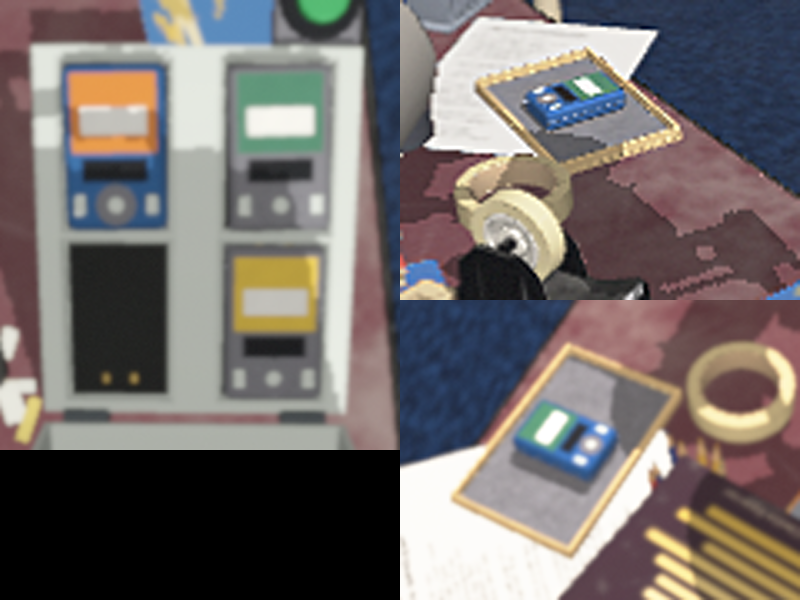

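All three returned players lie flat in bays 0, 1 and 3. The charged one lies face up in the tray, and the tape ring is undisturbed. Now the cover.

Request:
arm_command(increments=[0.4, -10, -2, 0, -10, 0.6, -30, -4, 0, -20, 0.6, -50, -7, 0, -30, 0.6, -70, -10, 0, -40, 0.6, -90, -12, 0, -50, 0.6, -110, -15, 0, -60, 0.6, -115.6, -15.3, 0, -70, 0.6, -115.6, -15.3, 0, -80, 0.6, -115.6, -15.3, 0, -90, 0.6, -115.6, -15.3, 20, -90, 0.6, -115.6, -15.3, 50, -90, 0.6, -115.6, -15.3, 80, -90, 0.6, -115.6, -15.3, 98, -90, 0.6, -115.6, -15.3, 98, -90, 1, -115.6, -15.3, 98, -90, 1, -115.6, -15.3, 98, -90, 1, -115.6, -15.3, 98, -90, 1, -115.6, -15.3, 98, -90])

```text
time: 41.1
tool_pos: [401.9, -370.0, 262.0]
tcp_rot: [3.14, 0.001, 3.055]
contact_force: [0.9, 4.5, 2.9]
grip_width: 10.8
```

Run:
```python
import numpy as np
f=lambda a,z0: [ (round(float(249*(np.cos(x+.0482)-np.cos(z0+.0482)))),round(float(-249*(np.sin(x+.0482)-np.sin(z0+.0482))),1)) for x in a]
a=np.r_[1.585,1.56,np.arange(1.52,.6,-.048)][:20];print(a[-1],f(a,1.6))
z=a[-1];b=np.r_[np.arange(z-.045,.12,-.045),.1,.08,.06,.045,.03,.02][:20];print(b[-1],f(b,z))
```

```text
0.7039999999999993 [(4, -0.3), (10, -0.6), (20, -0.7), (32, -0.4), (44, 0.5), (56, 1.9), (67, 4.0), (79, 6.5), (91, 9.7), (102, 13.4), (113, 17.6), (124, 22.4), (135, 27.7), (145, 33.5), (155, 39.8), (165, 46.6), (175, 53.8), (184, 61.5), (193, 69.6), (201, 78.1)]
0.02 [(7, 8.4), (15, 17.0), (21, 26.0), (28, 35.3), (33, 44.9), (39, 54.7), (44, 64.7), (48, 75.0), (52, 85.4), (56, 96.0), (59, 106.8), (62, 117.7), (64, 133.4), (65, 138.3), (66, 143.2), (66, 147.0), (66, 150.7), (67, 153.2)]
```

Request:
arm_command(increments=[1, 0, 4, -0.3, 0, 1, 0, 10, -0.6, 0, 1, 0, 20, -0.7, 0, 1, 0, 32, -0.4, 0, 1, 0, 44, 0.5, 0, 1, 0, 56, 1.9, 0, 1, 0, 67, 4, 0, 1, 0, 79, 6.5, 0, 1, 0, 91, 9.7, 0, 1, 0, 102, 13.4, 0, 1, 0, 113, 17.6, 0, 1, 0, 124, 22.4, 0, 1, 0, 135, 27.7, 0, 1, 0, 145, 33.5, 0, 1, 0, 155, 39.8, 0, 1, 0, 165, 46.6, 0, 1, 0, 175, 53.8, 0, 1, 0, 184, 61.5, 0, 1, 0, 193, 69.6, 0, 1, 0, 201, 78, 0])

```text
time: 43.6
tool_pos: [420.3, -170.2, 183.4]
tcp_rot: [-3.141, 0.003, 3.055]
contact_force: [7.7, -2.7, 0.6]
grip_width: 11.1
```

Request:
arm_command(increments=[1, 0, 7, 8.4, 0, 1, 0, 15, 17, 0, 1, 0, 21, 26, 0, 1, 0, 28, 35.3, 0, 1, 0, 33, 45, 0, 1, 0, 39, 54.7, 0, 1, 0, 44, 64.7, 0, 1, 0, 48, 75, 0, 1, 0, 52, 85.4, 0, 1, 0, 56, 96, 0, 1, 0, 59, 106, 0, 1, 0, 61, 115, 0, 1, 0, 63, 123, 0, 1, 0, 64, 130, 0, 1, 0, 65, 136, 0, 1, 0, 65.5, 141, 0, 1, 0, 66, 145, 0, 1, 0, 66.5, 148, 0, 1, 0, 67, 150, 0, 1, 0, 67, 150, 0])

```text
time: 46.1
tool_pos: [426.3, -103.7, 33.5]
tcp_rot: [-3.141, 0.003, 3.054]
contact_force: [7.5, 0.9, -0.4]
grip_width: 11.0
```

Request:
arm_command(increments=[1, 0, 0, 1.5, 0, 1, 0, 0, 3, 0, 1, 0, 0.2, 4, 0, 1, 0, 0.2, 5, 0, 1, 0, 0.2, 6, 0, 1, 0, 0.2, 6.5, 0, 1, 0, 0.2, 7, 0, 1, 0, 0.2, 7, 0])

```text
time: 47.1
tool_pos: [426.4, -103.1, 26.7]
tcp_rot: [3.141, 0.003, 3.054]
contact_force: [9.2, 1.3, -0.4]
grip_width: 11.1
```

Request:
arm_command(increments=[1, 0, 0, 0.5, 0, 1, 0, 0, 1, 0, 1, 0, 0, 1.5, 0, 1, 0, 0, 2, 0, 1, 0, 0, 2, 0])

```text
time: 47.72
tool_pos: [426.4, -103.0, 24.7]
tcp_rot: [3.141, 0.003, 3.054]
contact_force: [9.1, 3.8, 0.3]
grip_width: 10.9
```

Request:
arm_command(increments=[1, 0, 0, 0.5, 0, 1, 0, 0, 1, 0, 1, 0, 0, 1.5, 0, 1, 0, 0, 2, 0, 1, 0, 0, 2.5, 0, 1, 0, 0, 2.5, 0])

```text
time: 48.48
tool_pos: [426.4, -102.9, 22.2]
tcp_rot: [3.141, 0.003, 3.054]
contact_force: [8.6, 4.4, 1.0]
grip_width: 10.7
```

Request:
arm_command(increments=[1, 0, 0, 0.5, 0, 1, 0, 0, 1, 0, 1, 0, 0, 1.5, 0, 1, 0, 0, 2, 0, 1, 0, 0, 2, 0])

```text
time: 49.1
tool_pos: [426.5, -102.9, 21.1]
tcp_rot: [3.141, 0.004, 3.054]
contact_force: [6.4, 5.7, 13.0]
grip_width: 11.1
```

Request:
arm_command(increments=[1, 0, 0, -1, 0, 0.8, 0, 0, -1, 0, 0.6, 0, 0, -1, 0, 0.6, 0, 0, -1, 0, 0.6, 0, 0, -20, 0, 0.6, 0, 0, -60, 0, 0.6, 0, 1, -98, 0, 0.6, 0, 1, -98, 0, 0.6, 0, 1, -98, 0])

```text
time: 50.22
tool_pos: [424.4, -102.6, 117.2]
tcp_rot: [3.141, -0.001, 3.054]
contact_force: [0.8, 0.3, 0.0]
grip_width: 36.9
```

Run:
```python
from h import *
np.set_printoptions(precision=2,suppress=True)
im,C=shot("wrist","w12");o=sensors.get_obs();print(o["time"],o["tool_pos"],o["tcp_rot"],o["grip_width"])
a=cv2.cvtColor(cv2.imread("pics/w2.png"),6).astype(np.float32);b=cv2.cvtColor(im,6).astype(np.float32)
for n,(x0,y0,x1,y1) in dict(cover=(20,95,235,240),bar=(245,135,300,240),ref_tape=(310,0,440,70)).items():
    print(n,cv2.phaseCorrelate(a[y0:y1,x0:x1].copy(),b[y0:y1,x0:x1].copy()))
s,_=shot("scene","s12");A=cv2.cvtColor(cv2.imread("pics/scene0.png"),6).astype(np.float32);B=cv2.cvtColor(s,6).astype(np.float32)
print("scene cover",cv2.phaseCorrelate(A[225:305,320:415].copy(),B[225:305,320:415].copy()))
print("diff",np.abs(A-B)[225:305,300:415].mean())
for n,i in(("w1",0),):
    pass
hsv=cv2.cvtColor(im,cv2.COLOR_BGR2HSV)
g=((hsv[...,0]>40)&(hsv[...,0]<90)&(hsv[...,1]>120)).astype(np.uint8);print("green px",np.argwhere(g).mean(0))
```

```text
50.275 [ 424.18 -102.52  116.85] [ 3.14 -0.    3.05] 36.914823478885786
cover ((0.20872981016925962, 1.1502620135146913), 0.16808644906974132)
bar ((0.23120312976515223, 0.7223835272937507), 0.20639131510699238)
ref_tape ((7.096570672853076, -10.029917085818411), 0.007933407065309124)
scene cover ((-0.0023671890443068833, 0.00530611733616837), 0.996904042797784)
diff 2.0579348
green px [321.5  251.25]
```

The cover's scene image matches the starting closed one to 0.01 px, so it is fully closed. Next is the button.

Request:
arm_command(increments=[0.8, -20, -5, 0, 10, 1, -40, -11, 0, 20, 1, -60, -17, 0, 30, 1, -78, -22.3, 0, 40, 1, -78, -22.3, 0, 50, 1, -78, -22.3, 0, 60, 1, -78, -22.3, 0, 70, 1, -78, -22.3, 20, 80, 1, -78, -22.3, 45, 90, 1, -78, -22.3, 57, 90, 1, -78, -22.3, 57, 90])

```text
time: 51.7
tool_pos: [500.1, -131.6, 59.6]
tcp_rot: [-3.139, -0.001, 1.487]
contact_force: [0.3, -0.5, 0.2]
grip_width: 0.2
```

Run:
```python
from h import *
np.set_printoptions(precision=1,suppress=True)
im,C=shot("wrist","w13");o=sensors.get_obs();print(o["tool_pos"],o["tcp_rot"],o["grip_width"],o["contact_force"])
hsv=cv2.cvtColor(im,cv2.COLOR_BGR2HSV)
g=((hsv[...,0]>40)&(hsv[...,0]<90)&(hsv[...,1]>120)&(hsv[...,2]>60)).astype(np.uint8)
p=np.argwhere(g)[:,::-1];print(len(p),p.min(0),p.max(0)) if len(p) else print("none")
print(proj(C,[o["tool_pos"],[500.2,-131.5,26]]))
```

```text
[ 500.7 -131.8   60.5] [-3.1 -0.   1.5] 0.4089632357647188 [-0.3  0.4  0. ]
952 [246 200] [301 258]
[[276.5 263.8]
 [276.1 237.5]]
```

Request:
arm_command(increments=[1, 3, -0.8, 15, 0, 1, 3, -0.8, 25, 0, 1, 3, -0.8, 29, 0, 1, 3, -0.8, 31, 0, 1, 3, -0.8, 33, 0, 1, 3, -0.8, 34, 0, 1, 3, -0.8, 34, 0])

```text
time: 52.62
tool_pos: [501.0, -128.7, 34.7]
tcp_rot: [3.137, 0.002, 1.485]
contact_force: [-22.5, 9.0, 80.0]
grip_width: 0.2
```

80 N at z ≈ 35 was far too hard. I'm backing off at once.

Request:
arm_command(increments=[1, 0, 0, -6, 0, 1, 0, 0, -12, 0, 1, 0, 0, -12, 0])

```text
time: 53.0
tool_pos: [500.7, -128.7, 39.1]
tcp_rot: [3.14, 0.0, 1.484]
contact_force: [0.7, 1.7, 3.8]
grip_width: 0.3
```

Run:
```python
from h import *
np.set_printoptions(precision=2,suppress=True)
o=sensors.get_obs();print(o["time"],o["tool_pos"],o["tcp_rot"],o["contact_force"],o["moment"])
im,C=shot("wrist","w14")
s,_=shot("scene","s14");d,_=shot("side","d14")
A=cv2.cvtColor(cv2.imread("pics/scene0.png"),6).astype(np.float32);B=cv2.cvtColor(s,6).astype(np.float32)
print("scene cover",cv2.phaseCorrelate(A[225:305,320:415].copy(),B[225:305,320:415].copy()))
# two-view height of the green button (initial pictures, unoccluded)
cs=[]
for n,roi in(("scene",(330,200,360,225)),("side",(255,175,285,200))):
    i=cv2.imread(f"pics/{n}0.png");h=cv2.cvtColor(i,cv2.COLOR_BGR2HSV);x0,y0,x1,y1=roi
    g=((h[...,0]>40)&(h[...,0]<90)&(h[...,1]>110)&(h[...,2]>60)).astype(np.uint8)[y0:y1,x0:x1]
    p=np.argwhere(g)[:,::-1]+[x0,y0];print(n,len(p),p.min(0),p.max(0),p.mean(0));cs.append(p.mean(0))
o1,d1=ray(cam("scene"),[cs[0]]);o2,d2=ray(cam("side"),[cs[1]])
S=np.c_[d1[0],-d2[0]];k=np.linalg.lstsq(S,o2-o1,rcond=None)[0];print("tri",o1+k[0]*d1[0],o2+k[1]*d2[0])
```

```text
53.0 [ 500.67 -128.68   39.13] [3.14 0.   1.48] [0.74 1.65 3.75] [ 0.24 -0.18 -0.  ]
scene cover ((0.002266964446000941, -0.0017535268827515438), 1.0006444429357846)
scene 70 [339 210] [349 218] [343.37 213.7 ]
side 58 [266 183] [274 190] [269.76 186.12]
tri [ 498.79 -128.44   38.09] [ 499.68 -128.57   38.76]
```

The button top is really at z ≈ 39 by triangulation, so that move bottomed it out. It had already been fully pressed, after the cover closed. I'll retreat to let it go, then run the last checks.

Request:
arm_command(increments=[1, 0, 0, -20, 0, 1, 0, 0, -70, 0, 1, 10, 0, -120, 0, 1, 50, 0, -180, 0, 1, 90, 0, -190, 0, 1, 128, 0, -190, 0, 1, 128, 0, -190, 0, 1, 128, 0, -190, 0])

```text
time: 54.15
tool_pos: [511.2, -1.8, 227.9]
tcp_rot: [-3.14, 0.001, 1.484]
contact_force: [0.1, -0.3, -0.1]
grip_width: 0.4
```

Run:
```python
from h import *
np.set_printoptions(precision=2,suppress=True)
o=sensors.get_obs();print(o["time"],o["tool_pos"],o["contact_force"])
s,_=shot("scene","s15");d,_=shot("side","d15")
g=lambda i:cv2.cvtColor(i,6).astype(np.float32)
def cmp(n,a,b,r):
    x0,y0,x1,y1=r;a=g(a)[y0:y1,x0:x1].copy();b=g(b)[y0:y1,x0:x1].copy();print(n,cv2.phaseCorrelate(a,b),np.abs(a-b).mean())
S0=cv2.imread("pics/scene0.png");D0=cv2.imread("pics/side0.png");S1=cv2.imread("pics/s11.png");D1=cv2.imread("pics/d11.png")
cmp("cover",S0,s,(320,225,415,305));cmp("cover side",D0,d,(270,145,350,205));cmp("stapler",S0,s,(270,258,335,315));cmp("button",S0,s,(332,204,358,224));cmp("tape",D0,d,(250,285,302,330))
cmp("tray+player vs s11",S1,s,(190,130,262,172));cmp("tray side vs d11",D1,d,(160,285,255,370));cmp("tray moved since start?",S0,s,(190,130,262,172))
```

```text
54.15 [511.18  -1.8  227.9 ] [ 0.15 -0.26 -0.11]
cover ((-0.004646540189916948, 0.012546826947399836), 1.0026166723420222) 1.544079
cover side ((0.02386471788986455, -0.012672729869578347), 1.0046369369824728) 1.3052083
stapler ((-0.03659620947650666, -0.005200473006905071), 1.0001177376067196) 1.1452092
button ((0.5630498715772543, 0.042452575916463786), 0.9346531982775088) 1.8461539
tape ((0.09350296669486369, 0.5412050321648074), 0.9853136702329534) 1.340171
tray+player vs s11 ((0.005556288183171887, 0.6989552348757968), 0.8215820559748896) 20.767857
tray side vs d11 ((0.0610074802644931, 0.036336222374359295), 0.7937593570461979) 26.589722
tray moved since start? ((0.1671802715065951, 0.6130750623270345), 0.8807297394599444) 8.300264
```

The tray region changed since my last look, so I'll measure the player and the tray numerically.

Run:
```python
from h import *
np.set_printoptions(precision=1,suppress=True)
def meas(f,n,roi):
    im=cv2.imread(f);C=cam(n);h=cv2.cvtColor(im,cv2.COLOR_BGR2HSV);x0,y0,x1,y1=roi
    H,S,V=[h[...,i].astype(int) for i in range(3)];M=np.zeros(H.shape,np.uint8);M[y0:y1,x0:x1]=1
    pl=(((H>60)&(H<125)&(S>90)&(V>60)).astype(np.uint8))*M
    w=(((H>12)&(H<25)&(S>90)&(V>120)).astype(np.uint8))*M
    def big(m,k,z):
        m=cv2.morphologyEx(m,cv2.MORPH_CLOSE,np.ones((k,k)))
        c=cv2.findContours(m,0,2)[0]
        if not c: return None
        c=max(c,key=cv2.contourArea);return c[:,0].min(0),c[:,0].max(0),cv2.minAreaRect(np.float32(onz(C,c[:,0],z)[:,:2]))
    print(f,"player",big(pl,5,15));print("   tray",big(w,9,14))
meas("pics/scene0.png","scene",(185,125,262,172))
for f in("s11","s12","s15"):meas(f"pics/{f}.png","scene",(185,125,262,172))
for f in("side0","d11","d15"):meas(f"pics/{f}.png","side",(155,280,258,375))
```

```text
pics/scene0.png player (array([219, 125], dtype=int32), array([261, 157], dtype=int32), ((550.022216796875, 411.34130859375), (287.94976806640625, 126.28191375732422), 89.6911849975586))
   tray (array([193, 135], dtype=int32), array([253, 171], dtype=int32), ((402.5039367675781, 346.7886962890625), (261.98370361328125, 147.12158203125), 85.6604232788086))
pics/s11.png player (array([219, 125], dtype=int32), array([261, 157], dtype=int32), ((546.7214965820312, 409.48309326171875), (287.5294494628906, 128.8492889404297), 87.75196075439453))
   tray (array([193, 135], dtype=int32), array([253, 171], dtype=int32), ((400.9917297363281, 368.2672424316406), (214.37147521972656, 151.5383758544922), 88.56263732910156))
pics/s12.png player (array([219, 125], dtype=int32), array([261, 157], dtype=int32), ((546.7214965820312, 409.48309326171875), (287.5294494628906, 128.8492889404297), 87.75196075439453))
   tray (array([193, 135], dtype=int32), array([253, 171], dtype=int32), ((401.1709899902344, 368.3808288574219), (214.60755920410156, 151.89105224609375), 88.56263732910156))
pics/s15.png pla
[... 743 characters left out ...]
[155, 280], dtype=int32), array([201, 330], dtype=int32), ((522.1847534179688, 357.74688720703125), (118.75891876220703, 154.47543334960938), 25.225908279418945))
   tray (array([161, 288], dtype=int32), array([253, 371], dtype=int32), ((395.3214416503906, 378.7546081542969), (204.31942749023438, 169.658447265625), 89.11187744140625))
pics/d15.png player (array([155, 280], dtype=int32), array([201, 330], dtype=int32), ((522.1847534179688, 357.74688720703125), (118.75891876220703, 154.47543334960938), 25.225908279418945))
   tray (array([161, 287], dtype=int32), array([252, 371], dtype=int32), ((401.13629150390625, 378.329833984375), (205.4499053955078, 157.4217529296875), 89.53290557861328))
```

Run:
```python
from h import *
def L(f,r,ch):
    h=cv2.cvtColor(cv2.imread(f"pics/{f}.png"),cv2.COLOR_BGR2HSV);x0,y0,x1,y1=r
    return h[y0:y1,x0:x1,ch]
for a,b,r in(("d11","d15",(182,305,230,346)),("s11","s15",(204,138,242,162))):
    A,B=L(a,r,0),L(b,r,0)
    for f in (a,b):
        H,S=L(f,r,0),L(f,r,1);m=(H>95)&(H<125)&(S>150);g=(H>60)&(H<95)&(S>60)
        print(f,"blue",m.sum(),np.argwhere(m).mean(0),"green",g.sum(),np.argwhere(g).mean(0),"V",L(f,r,2).mean())
    A,B=[cv2.GaussianBlur(L(f,r,1),(3,3),0).astype(np.float32) for f in(a,b)];print(cv2.phaseCorrelate(A,B))
```

```text
d11 blue 147 [25.82312925 25.85034014] green 137 [14.40145985 15.34306569] V 162.09247967479675
d15 blue 146 [26.08219178 24.97945205] green 136 [14.13970588 15.71323529] V 122.33231707317073
((-0.07666671030944627, 0.5600597533865468), 0.9434727006488376)
s11 blue 144 [13.71527778 18.20138889] green 46 [ 7.30434783 23.23913043] V 158.19078947368422
s15 blue 129 [13.92248062 17.86821705] green 45 [ 7.31111111 23.35555556] V 132.8015350877193
((-0.043050033714379765, -0.08629482464605509), 0.997133196145296)
```

The player and tray haven't moved: the difference is the arm's shadow, which darkens the area, while the colour blobs stay put. Handing in.

```bash
python3 -c "
from plant import ticket; print(ticket.close_job())"
```

```text
the job is handed in; nothing more can be done
None
```

I finished the job and handed it in at about 54 s of robot time, with one misstep: I pressed the start button much too hard.

**What I did**
- I raised the cover slowly onto its stop and moved the one charged player to the issue tray.
- The three returned players went into bays 3, 1 and 0.
- I let the cover down slowly until the rim met the base, with about 13 N on the tool. Then I pressed the green button and let it go.

**Last checks**
- **Cover:** both fixed cameras show it within 0.03 px of its closed position at the start.
- **Players:** I looked at them before closing the cover. All three returned players lay flat and face up in their bays, and the charged one lay flat and face up in the tray. At the end its colour patches were still in place to within about a pixel. A brightness difference over the tray appears to be only the arm's shadow.
- **Bystanders:** the stapler matches its starting picture to 0.04 px and the tape roll to about 0.5 px.
- **Arm:** it was clear of everything and touching nothing.

**What went wrong or disagreed**
- **Button force:** I had assumed the button top was at about 25 mm, but it is nearer 39 mm. The fingertips bottomed it out at about 80 N at the wrist. That is under the 120 N wrist limit, and I backed off at once. It is over the 40 N limit for the arm and gripper body; it was the fingertips that pressed, but I can't say how that is judged.
- **Button press:** I did not read its travel directly. I take it as fully pressed from the force and the tip height. In the final picture the button area was shifted about 0.6 px from the start, which I did not look into.
- **First bay try:** the yellow player caught on the rim of bay 3 at about 25 N. I lifted it, measured again, shifted it about 4 mm, and it went in without force.

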